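Load the material samples on the review board

ROBOT

A 6-joint arm with a two-finger parallel gripper is mounted at the origin on the work surface. World frame = base frame: x ahead of the robot, y to its left, z up, the work surface at z = 0. Lengths are in mm, angles in rad, forces in N, time in s.
With the tool pointing down it reaches from about 350 to 875 mm from the base axis. Payload 4.2 kg.
Tool frame: the origin (TCP) lies on the centre line of the jaws, within the pads' length; the fingertips stand env.tip_reach ahead of it and the grasp point (between the pads) lies 8 mm behind it (env.tip_reach is the distance from the TCP to the fingertips, in mm); z points along the fingers, y is the line along which they close (so a half turn about z gives the same grasp; the last joint's range is limited). The gripper opens to 85 mm and grips with 20 to 120 N. Pads are 22 mm wide; open, the fingers measure 114 mm over their backs; the gripper's body (76 mm by 85 mm) begins 54 mm behind the grasp point. The pads swing forward as they close: fully open they stand 13 mm farther back than shut.
Start: joints at [-1.053, 0.385, 0.008, 0, -1.194, -0.259], TCP at [159.967, -604.16, 242.312] pointing down, gripper open.
Joint ranges: [-3.14, 3.14], [-1.21, 2.06], [-1.07, 1.41], [-3.16, 2.05], [-2.99, -0.16], [-3.1, 3.1]. Speed limits (rad/s): [2.79, 2.79, 3.14, 3.14, 3.14, 3.14].

INTERFACE

Orientations are given as a rotation vector (axis times angle).
In Python, from rig import env gives the robot as it stands.
- The arm moves only by the shell command python3 -m jog 'ROWS' [FORCE]. ROWS is JSON, a list of rows, each an object with "claw": the closure in counts, from 0 (fully open) to 255 (shut); "travel": the shift along the tool's x, y, z in m, a list of three; "turn": the turn about the tool's z in rad. A call has 1 to 8 rows; each row shifts and turns the commanded pose from where the row before left it, along the tool's axes as they then stand; what a row does not reach is not made up. A row lasts 1/12 s, in which the tool goes at most 41.7 mm and 7.16 degrees, less where a joint would pass 70% of its speed; a pose out of reach is approached as far as the arm can. A call is refused whole if a number of a shift passes 0.0417 or a number of a turn 0.125, either way. A call with a gripper value outside its range is refused whole. The fingers move at their own pace and stop on an object; FORCE is the grip in N (left out, the last holds). Time passes only in rows, so rows that do not move let the fingers close. It gives the time, the measured TCP pose, the force and the opening at its end, in the units of the state.
- env.state(): the state, without advancing time (a new reading comes with each control period).
- env.grab_frame(name): name is "scene" or "top" or "wrist"; returns the picture (480x640x3 uint8, red, green, blue); there is no depth.
- env.camera_model(name): a dict with "camera_matrix" (3x3 intrinsics, pixels), "dist" ([k1, k2, p1, p2, k3] as OpenCV has them; the pictures are not rectified), "view" (4x4, takes a point from world to camera coordinates); the wrist camera has in their place "tool_from_camera" (4x4, takes a point from camera to tool coordinates, whose origin is the TCP and whose axes are the flange's). Camera axes: x right, y up, looking along -z (the intrinsics and any distortion apply to the point x, -y, -z); pixel columns grow to the right and rows downward; lengths in mm; the calibration is good to about 2 mm. A picture is of the moment at which its call begins: read the wrist's pose just before it. camera_model takes no time and is no camera call.
- env.close_job(): hands the job in, once; it reports no verdict.
Trained networks look in the newest picture that a camera, given by its name, has taken for a name from the list of things; names that differ only in an ending like _2 or _b are one class to them, and where a whole thing is asked for, a point or a joint stands for the part that bears it (a point fixed in the world has none). Each returns a list of dicts, best first, with "conf" (0 to 1); they miss things now and then, are a little off and sometimes report something else, mostly with a low value. They report only what shows in the picture. A call takes as long as a camera call. They do not tell look-alikes from the thing itself.
- env.search_frame(camera, target): "uv" ([column, row] in pixels, amid what is visible of it).
- env.regions_of(camera, target): "mask" (480x640 bool, what is visible of it) and "uv" ([column, row] in pixels, amid what is visible of it).
The state is a dict: "time_s": time; "q": joint angles; "joint_vel": joint speeds; "tau": joint torques, N m; "eef_pos": TCP position; "tool_rot": TCP orientation; "ft_force": force on the tool from outside, world axes, zero at the start; "torque": the same for the moment, N m; "grip_width": finger opening in mm.
Only numpy, scipy, OpenCV 4.12 (cv2) and the standard library are available. Lean on these libraries where they do the work, as an engineer would, in place of code of your own. Each camera call takes 0.05 s, during which the arm holds its last target. There are 200 camera calls.

TASK

For the design review, draw the board's clamp bar fully back, then move every sample plaque from the tray to the board, one to a bay: press down the plaque's far end so that the near end tips up, lift it out by that end, hook its far edge in under the board's rear lip and swing it down to lie flat on the pad. When all are loaded, slide the clamp bar shut until it bears firmly on the plaques and all are held square against the back of their bays; leave the mug, the box and the marker where they are.

Things in the scene. Friction and masses are not known exactly. Their poses are not given: they have to be found in the camera images.
- tray: fixed tray of slick grey plastic, 125 (x) x 256 (y) x 45 mm high, four pockets side by side along y at y = -93, -31, 31, 93 mm; origin at the centre of its underside, z up, x from near wall to far wall (roughly away from the robot). Pockets are 54 mm wide; their 8 mm walls end level with the top of a flat plaque (z = 45 mm), so a flat plaque cannot be gripped.
- pivot (a point): point of the tray at its x = 4.5, y = 0, z = 40 mm; axes as the tray. In all pockets the floor is a level ledge at this height from the near wall (inner face 59 mm nearer) to here, then slopes down at 35 degrees to the far wall (inner face 50 mm beyond). A flat plaque's centre is about 7 mm nearer than this line, its far 43 mm overhang the slope.
- tipped (a point): point of the tray at its y = 0, x = 11, z = 39 mm; axes as the tray. A plaque pressed down on its overhanging far end tips onto the slope, slides about 14 mm down it to the far wall (pushing it along helps) and STAYS there at 35 degrees: its centre is then at this x and z of the tray and its near end stands about 24 mm above the ledge, clear of the walls.
- bay_1 (a point): where the centre of a plaque is when fully home in the bay at the board's y = -127.5 mm; x from clamp bar to rear lip (roughly away from the robot), z up, 34.5 mm above the desk. A plaque home lies along bay x. It rests on a raised pad 30 mm wide along the bay (bay x = -110 to 36 mm) and on the rear rail (from x = 36), tops 32 mm above the desk; back wall at x = 50.
- bay_2 (a point): the same for the bay at the board's y = -42.5 mm. The board is fixed: plywood base (bay x = -114 to 62 mm, 336 mm wide in y), its top 12 mm above the desk, so beside the pads there are 20 mm of free space below the plaques, and fingers may reach down there at a plaque's sides (nearer than the locator blocks, bay x below -14 mm).
- bay_3 (a point): the same for the bay at the board's y = +42.5 mm. In each bay a rear lip overhangs (x = 40 to 50 mm, 42 to 46 mm above the desk) and leaves a slot 10 mm high and 10 mm deep for the plaque's far edge; dividers (from x = 36 mm, up to 46 mm above the desk) make each slot 60 mm wide in y.
- bay_4 (a point): the same for the bay at the board's y = +127.5 mm; bays are 85 mm apart, so a free gap of 35 mm is left between neighbouring plaques. Between the bays, in line with the dividers, stand locator blocks (x = -14 to -4 mm, up to 38 mm above the desk), so that a plaque has 5 mm of play on each side
- clamp_bar (a joint): sliding bar across the board's near side, 316 mm long; 0 (shut) to 0.050 m (fully back, towards the robot); stays where left, friction about 3 N, so it stays pressed on when let go. It passes just over the pads; its upright face is at bay x = -38 mm minus the joint value; a nose 5 mm deep overhangs it (40 to 44 mm up). It bears on plaques that are fully home at 0.012. Starts nearly shut.
- bar_lug (a point): centre of the black lug on top of the clamp bar, 16 (x) x 50 (y) x 16 mm high, from 44 to 60 mm above the desk; axes as the bays; push or pinch it to slide the bar
- plaque_a: sample plaque of bare aluminium: plain flat plate 100 (x) x 50 (y) x 5 mm thick (z), 20 to 90 g, the same both ways round and either face up; origin at its centre. Three or all of the four plaques are there, each lying flat in its own pocket of the tray with its x axis along the tray's.
- plaque_b: sample plaque of dark wood: plain flat plate 100 (x) x 50 (y) x 5 mm thick (z), 20 to 90 g, the same both ways round and either face up; origin at its centre. Three or all of the four plaques are there, each lying flat in its own pocket of the tray with its x axis along the tray's.
- plaque_c: sample plaque of black plastic: plain flat plate 100 (x) x 50 (y) x 5 mm thick (z), 20 to 90 g, the same both ways round and either face up; origin at its centre. Three or all of the four plaques are there, each lying flat in its own pocket of the tray with its x axis along the tray's.
- plaque_d: sample plaque of mid-brown wood: plain flat plate 100 (x) x 50 (y) x 5 mm thick (z), 20 to 90 g, the same both ways round and either face up; origin at its centre. Three or all of the four plaques are there, each lying flat in its own pocket of the tray with its x axis along the tray's.
- mug: white mug, 80 mm across and 92 mm high, beyond the work; not to be disturbed; origin at its foot
- kraft_box: brown cardboard box 85 x 65 x 110 mm high, beyond the work; not to be disturbed; origin under its centre
- marker: marker pen lying on the desk, 139 mm long, 19 mm thick, beyond the work; not to be disturbed; origin on the desk under its middle
Mind the look-alikes: they are no part of the job. What is shaped like the plaque_b but purple is not meant. There is more than one size of the plaque_a; the job needs the smaller.

How it is judged:
By the outcome, as a careful person would: the job done as asked, in the order asked, and still so for the second after the job is handed in, with the robot touching nothing.
Of plaque_a, plaque_b, plaque_c, plaque_d only 3 to 4 are there at a start; the rules pass over those that are not, and their reading is None.
At some moment in a run one of plaque_a, plaque_b, plaque_c, plaque_d may be knocked a few centimetres aside while the robot is not near it.
Once in a run the grip may slacken for a moment while it holds something.
It also fails if it takes over 210 s, if anything falls off the work surface, if the arm or the gripper's body presses on something with over 40 N, if the wrist force passes 120 N, or if a joint passes its speed limit or range.

## Working session

There is one attempt and no reset: what is moved stays moved. The work goes in short steps, Python scripts to look and compute and a shell command to move; the robot and the scene stay as the last step left them, time stands still between calls to the robot, and variables do not carry over. Pictures are saved under pics/ and viewed, on a budget of 14 in all, crops included, one or two more only if the job needs it, and the job is handed in when it is done.

```bash
ls; mkdir -p pics
cat > h.py <<'E'
from rig import env
import numpy as np, cv2
from scipy.spatial.transform import Rotation as R
def snap(n,f,crop=None,scale=1):
    im=env.grab_frame(n); b=cv2.cvtColor(im,cv2.COLOR_RGB2BGR)
    if crop: u0,v0,u1,v1=crop; b=b[v0:v1,u0:u1]
    if scale!=1: b=cv2.resize(b,None,fx=scale,fy=scale,interpolation=cv2.INTER_CUBIC)
    cv2.imwrite('pics/'+f,b); return im
def cam(n,st=None):
    m=env.camera_model(n); K=np.array(m['camera_matrix']);d=np.array(m['dist'])
    if n=='wrist':
        st=st or env.state(); T=np.eye(4);T[:3,:3]=R.from_rotvec(st['tool_rot']).as_matrix();T[:3,3]=st['eef_pos']
        V=np.linalg.inv(T@np.array(m['tool_from_camera']))
    else: V=np.array(m['view'])
    return K,d,V
def ray(c,uv,z):
    "pixel -> world at height z"
    K,d,V=c; p=cv2.undistortPoints(np.array([[uv]],float),K,d)[0,0]
    W=np.linalg.inv(V); r=W[:3,:3]@np.array([p[0],-p[1],-1]); o=W[:3,3]
    return o+r*(z-o[2])/r[2]
def proj(c,P):
    K,d,V=c; P=np.atleast_2d(P); q=(V[:3,:3]@P.T).T+V[:3,3]; q=q*[1,-1,-1]
    return cv2.projectPoints(q,np.zeros(3),np.zeros(3),K,d)[0][:,0]
E
python3 - <<'E'
from h import *
st=env.state(); print(st, env.tip_reach)
for n in('top','scene'):
    snap(n,n+'0.png'); c=cam(n); W=np.linalg.inv(c[2]); print(n,W[:3,3].round(),c[0][0,0])
    for t in ['tray','plaque_a','bay_1','bar_lug','mug','kraft_box','marker']:
        print(t,[(np.round(r['uv']),round(r['conf'],2)) for r in env.search_frame(n,t)][:9])
print(env.camera_model('wrist')['tool_from_camera'])
E
```

```text
pics
{'time_s': 0.0, 'q': array([-1.05341751e+00,  3.85592202e-01,  6.59072305e-03, -5.47972679e-04,
       -1.19400427e+00, -2.58596751e-01]), 'joint_vel': array([-4.10100738e-04, -1.95569142e-04, -1.44414774e-03, -9.73668834e-04,
       -1.32483885e-03,  3.00885385e-05]), 'tau': array([ 5.41799072e-04, -3.92290592e+01,  1.88405836e+01,  4.18636858e+00,
       -4.60549607e-03,  6.42884572e-06]), 'eef_pos': array([ 159.81644648, -603.62129574,  241.1790454 ]), 'tool_rot': array([ 0.40499844, -3.11500861, -0.00351486]), 'ft_force': array([ 0.27733291, -0.02893385, -0.80750066]), 'torque': array([ 0.0133536 ,  0.01390789, -0.02810556]), 'grip_width': 85.44986014677114} 11.0
top [424.  65. 992.] 464.72537596687965
tray [(array([245., 241.]), 0.77)]
plaque_a [(array([289., 249.]), 0.98), (array([227., 245.]), 0.82), (array([132., 275.]), 0.8), (array([280., 334.]), 0.66), (array([202., 244.]), 0.64), (array([258., 244.]), 0.55)]
bay_1 [(array([447., 248.]), 0.73), (array([201., 242.]), 0.59)]
bar_lug [(array([453., 265.]), 0.77)]
mug [(array([376., 154.]), 0.94)]
kraft_box [(array([255.,
[... 185 characters left out ...]
205.]), 0.85), (array([426., 225.]), 0.82), (array([370., 229.]), 0.68), (array([398., 224.]), 0.59), (array([338., 232.]), 0.56), (array([173., 272.]), 0.32)]
bay_1 [(array([171., 273.]), 0.96)]
bar_lug [(array([171., 250.]), 0.63)]
mug [(array([267., 325.]), 0.78), (array([173., 273.]), 0.44), (array([380., 249.]), 0.18)]
kraft_box [(array([411., 304.]), 0.78)]
marker [(array([138., 356.]), 0.75), (array([170., 274.]), 0.42)]
[[ 3.01904219e-04  9.55625708e-01  2.94583460e-01  7.51236263e+01]
 [ 9.99999930e-01 -3.54073320e-04  1.23759054e-04  1.02067226e+00]
 [ 2.22571477e-04  2.94583402e-01 -9.55625748e-01 -1.31964842e+02]
 [ 0.00000000e+00  0.00000000e+00  0.00000000e+00  1.00000000e+00]]
```

View pics/top0.png

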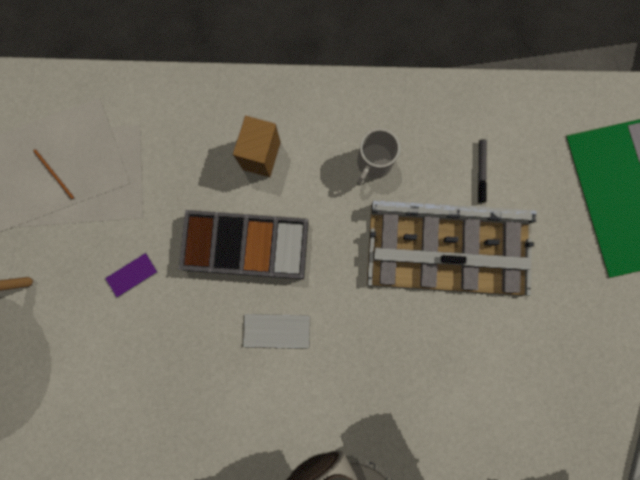

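```bash
cat >> h.py <<'E'
def go(x,y,z,yaw,st=None):
    "print turn needed, then tool-frame travel after that turn; yaw deg: tool y axis vs world y (ccw)"
    st=st or env.state(); M=R.from_rotvec(st['tool_rot']).as_matrix(); cur=np.degrees(np.arctan2(-M[0,1],M[1,1]))
    t=-(np.radians(yaw-cur)); t=(t+np.pi)%(2*np.pi)-np.pi; d=np.array([x,y,z])-st['eef_pos']; a=np.radians(yaw)
    tx=np.array([-np.cos(a),-np.sin(a),0]); ty=np.array([-np.sin(a),np.cos(a),0])
    print('turn %.3f travel mm x %.1f y %.1f z %.1f  (cur yaw %.2f tilt %s)'%(t,d@tx,d@ty,-d[2],cur,M[:,2].round(3)))
E
python3 - <<'E'
from h import *
c=cam('top')
for n,uv,z in [('tray',(245,245),45),('trayNL',(182,271),45),('trayNR',(304,277),45),('trayFL',(187,211),45),('trayFR',(307,219),45),('lug',(453,259),60),('boardFL',(374,204),46),('boardFR',(533,215),46),('bigAl',(277,331),3),('marker',(482,170),10),('mug',(378,150),92)]: print(n,ray(c,uv,z).round(0))
print(cam('wrist')[0],env.camera_model('wrist')['dist'])
go(420,170,330,0)
E
```

```text
tray [532. 229.  45.]
trayNL [475. 355.  45.]
trayNR [469. 106.  45.]
trayFL [599. 353.  45.]
trayFR [589. 104.  45.]
lug [ 513. -192.   60.]
boardFL [624. -34.  46.]
boardFR [ 610. -360.   46.]
bigAl [357. 161.   3.]
marker [ 712. -269.   10.]
mug [724. -35.  92.]
[[369.48782887   0.         314.59865253]
 [  0.         369.48782887 235.14542444]
 [  0.           0.           1.        ]] [-0.07274441  0.          0.          0.          0.        ]
turn 0.259 travel mm x -260.0 y 774.2 z -87.7  (cur yaw 14.83 tilt [ 0.  0. -1.])
```

```bash
python3 -m jog '[{"claw":0,"travel":[0,0,0],"turn":0.101},{"claw":0,"travel":[0,0,0],"turn":0.101},{"claw":0,"travel":[0,0,0],"turn":0.101},{"claw":0,"travel":[-0.025,0.032,0],"turn":0},{"claw":0,"travel":[-0.025,0.032,0],"turn":0},{"claw":0,"travel":[-0.025,0.032,0],"turn":0},{"claw":0,"travel":[-0.025,0.032,0],"turn":0},{"claw":0,"travel":[-0.025,0.032,0],"turn":0}]'
python3 -m jog '[{"claw":0,"travel":[-0.025,0.032,0],"turn":0},{"claw":0,"travel":[-0.025,0.032,0],"turn":0},{"claw":0,"travel":[-0.025,0.032,0],"turn":0},{"claw":0,"travel":[-0.025,0.032,0],"turn":0},{"claw":0,"travel":[-0.025,0.032,0],"turn":0},{"claw":0,"travel":[-0.025,0.032,0],"turn":0},{"claw":0,"travel":[-0.025,0.032,0],"turn":0},{"claw":0,"travel":[0,0,0],"turn":0}]'
python3 - <<'E'
from h import *
st=env.state(); print(st['eef_pos'],st['tool_rot'],st['joint_vel'].round(3)); snap('wrist','w1.png')
E
```

```text
time_s: 1.47
eef_pos: [292.7, -448.4, 242.5]
tool_rot: [0.07, 3.14, -0.001]
ft_force: [0.2, -0.7, 0.0]
grip_width: 85.6
time_s: 2.13
eef_pos: [480.7, -229.7, 242.5]
tool_rot: [0.059, 3.139, -0.0]
ft_force: [-0.9, -0.9, -0.4]
grip_width: 86.0
[ 480.66330297 -229.69788758  242.47516805] [ 5.90380603e-02  3.13865351e+00 -2.40410086e-05] [-0.077 -0.02  -0.035  0.008 -0.027  0.075]
```

View pics/w1.png

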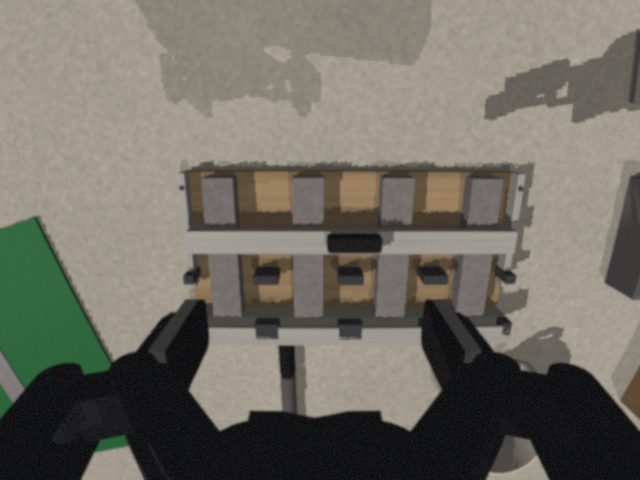

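```bash
cat >> h.py <<'E'
def fit2(W,B):
    "rigid 2D fit W=R(a)B+t"
    W=np.array(W)[:,:2];B=np.array(B,float);mw=W.mean(0);mb=B.mean(0);w=W-mw;b=B-mb
    a=np.arctan2((b[:,0]*w[:,1]-b[:,1]*w[:,0]).sum(),(b*w).sum()); r=np.array([[np.cos(a),-np.sin(a)],[np.sin(a),np.cos(a)]]); t=mw-r@mb
    return np.degrees(a),t,(W-(B@r.T+t)).round(1)
E
python3 - <<'E'
from h import *
c=cam('wrist'); im=snap('wrist','w2.png',(170,150,540,360),2.1)
uv=[(218.5,179),(308.5,177),(396.5,178),(484,178),(226,317),(308,317),(391,317),(474,317)]
B=[(-110,y) for y in(-127.5,-42.5,42.5,127.5)]+[(36,y) for y in(-127.5,-42.5,42.5,127.5)]
W=[ray(c,p,32) for p in uv]; a,t,r=fit2(W,B);print(a,t,r.tolist())
r=np.array([[np.cos(np.radians(a)),-np.sin(np.radians(a))],[np.sin(np.radians(a)),np.cos(np.radians(a))]])
for p,z in [((328,243),60),((381,243),60),((354,234),60),((354,251),60),((187,240),44),((518,241),44),((350,330),46),((350,343),46)]: print(p,(r.T@(ray(c,p,z)[:2]-t)).round(1))
E
```

```text
-1.8756437584562569 [ 564.51130984 -197.15417086] [[0.4, 2.1], [-0.7, 1.1], [0.4, -2.1], [0.2, -3.9], [-1.1, -2.1], [-0.9, -1.0], [-0.0, 0.9], [1.7, 4.9]]
(328, 243) [-55.6 -24.1]
(381, 243) [-55.3  23.5]
(354, 234) [-63.9  -1. ]
(354, 251) [-47.8  -0.6]
(187, 240) [ -54. -157.]
(518, 241) [-51.  159.6]
(350, 330) [42.4 -0.7]
(350, 343) [57.8 -0.3]
```

View pics/w2.png

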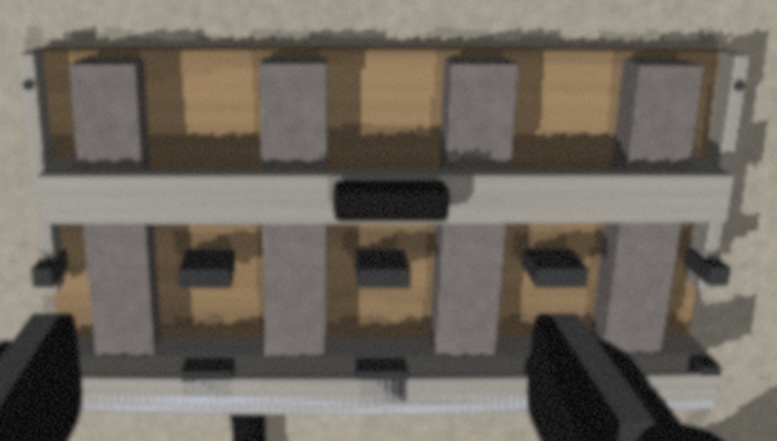

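Run:
```python
from h import *
c=cam('wrist')
uv=[(219.5,179.5),(310,178.5),(399.3,179),(487.2,180),(228.1,319),(310.5,318.6),(392.6,318.6),(473.6,318.6)]
B=[(-110,y) for y in(-127.5,-42.5,42.5,127.5)]+[(36,y) for y in(-127.5,-42.5,42.5,127.5)]
W=[ray(c,p,32) for p in uv]; a,t,r=fit2(W,B);print(a,t,r.tolist())
r=np.array([[np.cos(np.radians(a)),-np.sin(np.radians(a))],[np.sin(np.radians(a)),np.cos(np.radians(a))]])
for p,z in [((328,243),60),((381,243),60),((354,236),60),((354,254),60),((354,233),44),((188,240),44),((518,241),44),((350,330),46),((350,343),46)]: print(p,(r.T@(ray(c,p,z)[:2]-t)).round(1))
x=ray(c,(355,245),60); print(x,env.state()['eef_pos']); go(x[0],x[1],120,a)
```

```text
-2.1281597318580197 [ 564.71608717 -196.86665354] [[-0.4, 1.1], [-0.8, 0.5], [-0.3, -1.4], [0.3, -2.5], [-0.1, -1.7], [-0.5, -0.1], [0.2, 1.1], [1.6, 3.0]]
(328, 243) [-57.1 -26. ]
(381, 243) [-56.9  21.7]
(354, 236) [-63.5  -2.8]
(354, 254) [-46.5  -2.3]
(354, 233) [-61.5  -1.1]
(188, 240) [ -55.2 -157.9]
(518, 241) [-52.9 157.7]
(350, 330) [40.8 -2.4]
(350, 343) [56.1 -1.9]
[ 509.61980394 -196.51207488   60.        ] [ 477.46924702 -232.48658156  242.21750778]
turn -0.004 travel mm x -30.8 y 37.1 z 122.2  (cur yaw -2.35 tilt [-0.  0. -1.])
```

```bash
python3 -m jog '[{"claw":0,"travel":[-0.010,0.0124,0.03],"turn":0},{"claw":0,"travel":[-0.010,0.0124,0.03],"turn":0},{"claw":0,"travel":[-0.011,0.0124,0.03],"turn":0},{"claw":0,"travel":[0,0,0.03],"turn":0},{"claw":0,"travel":[0,0,0.03],"turn":0},{"claw":0,"travel":[0,0,0.02],"turn":0},{"claw":0,"travel":[0,0,0],"turn":0},{"claw":0,"travel":[0,0,0],"turn":0}]' 20
python3 - <<'E'
from h import *
print(env.state()['joint_vel'].round(3)); go(509.6,-196.5,57,-2.3); snap('wrist','w3.png')
E
```

```text
time_s: 2.9
eef_pos: [508.3, -199.1, 71.9]
tool_rot: [-0.071, -3.138, 0.0]
ft_force: [0.5, 0.2, 1.0]
grip_width: 85.7
[ 0.006 -0.042  0.043  0.013  0.001  0.   ]
turn -0.005 travel mm x -1.2 y 2.7 z 14.9  (cur yaw -2.61 tilt [-0.002 -0.    -1.   ])
```

View pics/w3.png

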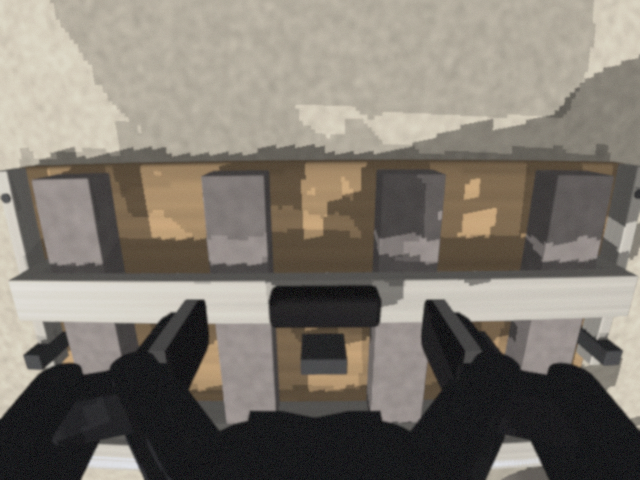

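```bash
python3 -m jog '[{"claw":0,"travel":[-0.001,0.0026,0.008],"turn":0.004},{"claw":0,"travel":[0,0,0.007],"turn":0},{"claw":120,"travel":[0,0,0],"turn":0},{"claw":160,"travel":[0,0,0],"turn":0},{"claw":160,"travel":[0,0,0],"turn":0},{"claw":160,"travel":[0,0,0],"turn":0},{"claw":160,"travel":[0,0,0],"turn":0},{"claw":160,"travel":[0,0,0],"turn":0}]' 30
```

```text
time_s: 3.62
eef_pos: [510.8, -194.9, 58.0]
tool_rot: [0.075, 3.14, 0.001]
ft_force: [-1.4, 4.9, 5.2]
grip_width: 49.2
```

```bash
python3 -m jog '[{"claw":160,"travel":[0.006,0,0],"turn":0},{"claw":160,"travel":[0.006,0,0],"turn":0},{"claw":160,"travel":[0.006,0,0],"turn":0},{"claw":160,"travel":[0.006,0,0],"turn":0},{"claw":160,"travel":[0.006,0,0],"turn":0},{"claw":160,"travel":[0.003,0,0],"turn":0},{"claw":160,"travel":[0,0,0],"turn":0},{"claw":160,"travel":[0,0,0],"turn":0}]'
python3 -m jog '[{"claw":160,"travel":[0.003,0,0],"turn":0},{"claw":160,"travel":[0.003,0,0],"turn":0},{"claw":160,"travel":[0,0,0],"turn":0}]'
python3 -m jog '[{"claw":160,"travel":[0.003,0,0],"turn":0},{"claw":160,"travel":[0.002,0,0],"turn":0},{"claw":160,"travel":[0,0,0],"turn":0}]'
```

```text
time_s: 4.28
eef_pos: [478.2, -193.7, 58.0]
tool_rot: [0.075, 3.139, -0.0]
ft_force: [1.7, 5.3, 6.1]
grip_width: 49.4
time_s: 4.53
eef_pos: [472.5, -193.5, 58.0]
tool_rot: [0.075, 3.138, -0.0]
ft_force: [2.9, 5.0, 4.9]
grip_width: 49.1
time_s: 4.78
eef_pos: [467.7, -193.3, 58.0]
tool_rot: [0.075, 3.138, -0.0]
ft_force: [2.3, 5.0, 3.8]
grip_width: 48.8
```

```bash
python3 -m jog '[{"claw":160,"travel":[0.002,0,0],"turn":0},{"claw":160,"travel":[0.001,0,0],"turn":0},{"claw":160,"travel":[0,0,0],"turn":0}]'
python3 -m jog '[{"claw":160,"travel":[0.002,0,0],"turn":0},{"claw":160,"travel":[0.001,0,0],"turn":0},{"claw":160,"travel":[0,0,0],"turn":0}]'
python3 -m jog '[{"claw":160,"travel":[0.002,0,0],"turn":0},{"claw":160,"travel":[0.001,0,0],"turn":0},{"claw":160,"travel":[0,0,0],"turn":0}]'
```

```text
time_s: 5.03
eef_pos: [466.5, -193.2, 58.0]
tool_rot: [0.074, 3.134, -0.001]
ft_force: [6.3, 3.2, 0.8]
grip_width: 48.8
time_s: 5.28
eef_pos: [466.4, -193.2, 58.0]
tool_rot: [0.074, 3.128, -0.002]
ft_force: [11.8, 2.5, -5.7]
grip_width: 48.6
time_s: 5.53
eef_pos: [466.3, -193.2, 58.1]
tool_rot: [0.073, 3.122, -0.002]
ft_force: [17.0, 1.6, -11.9]
grip_width: 48.7
```

```bash
python3 -m jog '[{"claw":160,"travel":[-0.005,0,0],"turn":0},{"claw":40,"travel":[0,0,0],"turn":0},{"claw":0,"travel":[0,0,0],"turn":0},{"claw":0,"travel":[0,0,-0.03],"turn":0},{"claw":0,"travel":[0,0,-0.04],"turn":0},{"claw":0,"travel":[0,0,-0.04],"turn":0},{"claw":0,"travel":[0,0,-0.04],"turn":0},{"claw":0,"travel":[0,0,-0.037],"turn":0}]'
python3 -m jog '[{"claw":0,"travel":[-0.002,0.039,0],"turn":0},{"claw":0,"travel":[-0.002,0.039,0],"turn":0},{"claw":0,"travel":[-0.002,0.039,0],"turn":0},{"claw":0,"travel":[-0.002,0.039,0],"turn":0},{"claw":0,"travel":[-0.002,0.039,0],"turn":0},{"claw":0,"travel":[-0.002,0.039,0],"turn":0},{"claw":0,"travel":[-0.002,0.039,0],"turn":0},{"claw":0,"travel":[-0.002,0.039,0],"turn":0}]'
python3 -m jog '[{"claw":0,"travel":[0,0.037,0],"turn":0},{"claw":0,"travel":[0,0.037,0],"turn":0},{"claw":0,"travel":[0,0.037,0],"turn":0},{"claw":0,"travel":[0,0,0],"turn":0},{"claw":0,"travel":[0,0,0],"turn":0}]'
python3 - <<'E'
from h import *
c=cam('wrist'); snap('wrist','w4.png',(150,110,530,390),2.1)
print(env.state()['eef_pos'],env.state()['tool_rot'],env.state()['joint_vel'].round(3))
E
```

```text
time_s: 6.2
eef_pos: [460.6, -193.6, 246.1]
tool_rot: [-0.077, -3.139, 0.001]
ft_force: [0.8, 0.0, -1.0]
grip_width: 85.5
time_s: 6.87
eef_pos: [492.1, 118.3, 243.7]
tool_rot: [-0.077, -3.138, 0.003]
ft_force: [1.5, -0.1, -0.5]
grip_width: 85.3
time_s: 7.28
eef_pos: [497.8, 229.0, 243.0]
tool_rot: [-0.072, -3.138, 0.004]
ft_force: [0.1, -0.5, -0.4]
grip_width: 85.4
[497.86898615 227.94515147 243.1915299 ] [-0.07469432 -3.13804621  0.00406658] [-0.026 -0.018 -0.009  0.     0.003 -0.001]
```

View pics/w4.png

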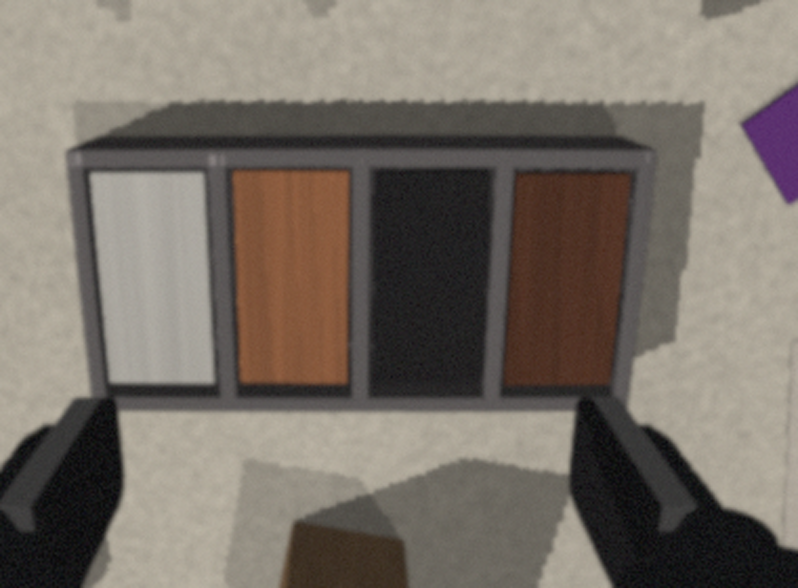

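```bash
cat >> h.py <<'E'
def rot(a): a=np.radians(a); return np.array([[np.cos(a),-np.sin(a)],[np.sin(a),np.cos(a)]])
E
python3 - <<'E'
from h import *
c=cam('wrist'); f=lambda u,v:(150+u/2.1,110+v/2.1)
pts=[(f(68,150),(-62.5,-128)),(f(655,150),(-62.5,128)),(f(217,168),(-54.5,-62)),(f(361,168),(-54.5,0)),(f(503,168),(-54.5,62)),(f(228,398),(54.5,-62)),(f(360,398),(54.5,0)),(f(492,398),(54.5,62)),(f(95,409),(62.5,-128)),(f(625,409),(62.5,128))]
W=[ray(c,p,45) for p,_ in pts]; a,t,r=fit2(W,[b for _,b in pts]); print(a,t,r.tolist())
for n,P in dict(a=[(90,172),(205,172),(107,384),(215,384)],d=[(232,170),(349,170),(240,384),(349,384)],c=[(371,169),(492,169),(369,393),(483,393)],b=[(515,173),(631,173),(503,385),(612,385)]).items():
    q=np.array([ray(c,f(*p),45)[:2] for p in P]); print(n,((q.mean(0)-t)@rot(a)).round(1))
x,y=t+rot(a)@[42,-93]; print(x,y); go(x,y,110,a)
E
```

```text
-2.6410148045976185 [535.64372731 233.28098096] [[-0.0, 1.7], [-0.0, -1.2], [0.1, -0.0], [0.3, -0.0], [0.1, -0.9], [0.6, -0.3], [0.5, 0.0], [0.7, 0.4], [-1.1, 1.5], [-1.1, -1.1]]
a [ -2.4 -93.1]
d [ -2.9 -30.5]
c [-0.7 30.7]
b [-1.8 92.5]
573.3138549264161 138.44448225798624
turn -0.001 travel mm x -79.5 y -85.9 z 133.2  (cur yaw -2.73 tilt [-0.003 -0.003 -1.   ])
```

```bash
python3 -m jog '[{"claw":255,"travel":[-0.0232,-0.0286,0.02],"turn":0},{"claw":255,"travel":[-0.0232,-0.0286,0.02],"turn":0},{"claw":255,"travel":[-0.0232,-0.0286,0.02],"turn":0},{"claw":255,"travel":[0,0,0.03],"turn":0},{"claw":255,"travel":[0,0,0.03],"turn":0},{"claw":255,"travel":[0,0,0.03],"turn":0},{"claw":255,"travel":[0,0,0.02],"turn":0},{"claw":255,"travel":[0,0,0],"turn":0}]'
python3 -m jog '[{"claw":255,"travel":[0,0,0],"turn":0},{"claw":255,"travel":[0,0,0],"turn":0}]'
python3 - <<'E'
from h import *
t=np.array([535.6,233.3]);p=env.state()['eef_pos'];print(p,(p[:2]-t)@rot(-2.65)); snap('wrist','w5.png')
E
```

```text
time_s: 8.0
eef_pos: [560.0, 136.3, 70.0]
tool_rot: [-0.081, -3.13, 0.008]
ft_force: [-1.1, -0.7, -0.5]
grip_width: -0.2
time_s: 8.17
eef_pos: [564.6, 139.5, 76.2]
tool_rot: [0.077, 3.139, 0.001]
ft_force: [0.0, -0.3, 0.8]
grip_width: -0.2
[564.64254371 139.48261329  76.21150529] [ 33.34910789 -92.37428428]
```

View pics/w5.png

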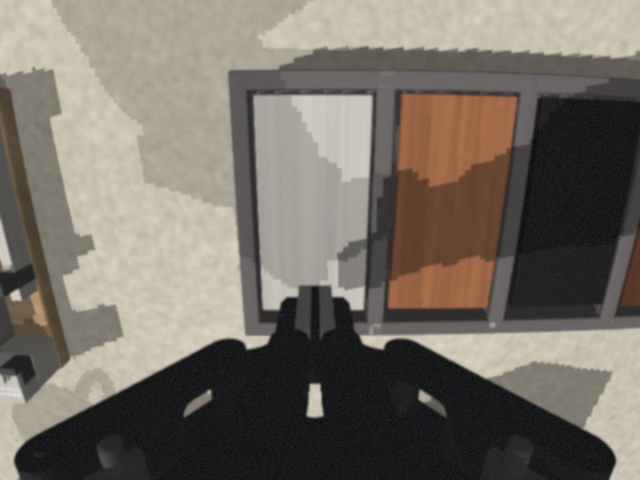

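```bash
python3 -m jog '[{"claw":255,"travel":[0,0,0.01],"turn":0},{"claw":255,"travel":[0,0,0.008],"turn":0},{"claw":255,"travel":[0,0,0.005],"turn":0},{"claw":255,"travel":[0,0,0.004],"turn":0},{"claw":255,"travel":[0,0,0.003],"turn":0},{"claw":255,"travel":[0,0,0],"turn":0},{"claw":255,"travel":[0,0,0],"turn":0}]'
python3 -m jog '[{"claw":255,"travel":[-0.002,0,0.002],"turn":0},{"claw":255,"travel":[-0.002,0,0.002],"turn":0},{"claw":255,"travel":[-0.002,0,0.0015],"turn":0},{"claw":255,"travel":[-0.002,0,0.0015],"turn":0},{"claw":255,"travel":[0,0,0],"turn":0},{"claw":255,"travel":[0,0,0],"turn":0}]'
python3 - <<'E'
from h import *
t=np.array([535.6,233.3]);p=env.state()['eef_pos'];print(p,(p[:2]-t)@rot(-2.65)); snap('wrist','w6.png')
E
```

```text
time_s: 8.8
eef_pos: [563.8, 140.1, 44.4]
tool_rot: [-0.075, -3.14, 0.0]
ft_force: [0.1, -0.3, -0.9]
grip_width: 0.2
time_s: 9.3
eef_pos: [571.9, 139.6, 37.5]
tool_rot: [-0.076, -3.14, 0.0]
ft_force: [-0.3, 0.1, -0.4]
grip_width: -0.0
[571.88395667 139.59517409  37.49493758] [ 40.57757269 -91.92703903]
```

View pics/w6.png

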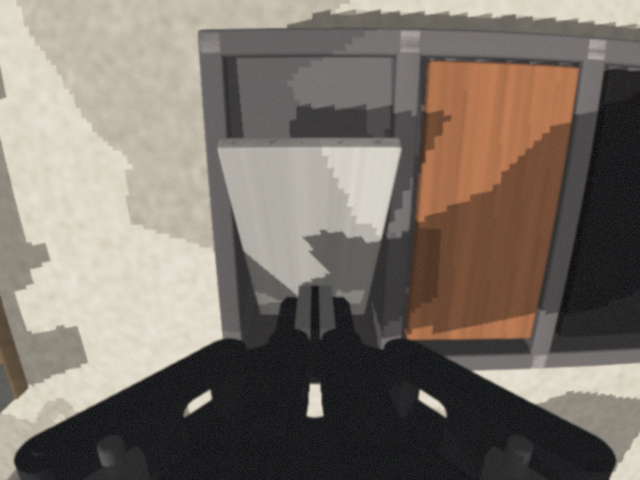

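```bash
python3 - <<'E'
from h import *
c=cam('wrist');t=np.array([535.6,233.3])
for x,z in((-28.5,69.7),(-31.4,65.6)): print(proj(c,[*(t+rot(-2.65)@[x,-93]),z]))
E
python3 -m jog '[{"claw":255,"travel":[0,0,-0.02],"turn":0},{"claw":255,"travel":[0.008,0,-0.02],"turn":0},{"claw":255,"travel":[0,0.035,0],"turn":0},{"claw":255,"travel":[0,0.04,0],"turn":0},{"claw":255,"travel":[0,0.035,0],"turn":0},{"claw":255,"travel":[0,0.013,0],"turn":0},{"claw":255,"travel":[0,0,0],"turn":0},{"claw":255,"travel":[0,0,0],"turn":0}]'
python3 -m jog '[{"claw":255,"travel":[0,0,0],"turn":0},{"claw":255,"travel":[0,0,0],"turn":0}]'
python3 - <<'E'
from h import *
t=np.array([535.6,233.3]);p=env.state()['eef_pos'];print(p,(p[:2]-t)@rot(-2.65))
E
```

```text
[[306.51379241 147.14796539]]
[[306.74981386 135.37019474]]
time_s: 10.02
eef_pos: [569.2, 263.3, 77.3]
tool_rot: [-0.074, -3.14, 0.001]
ft_force: [0.5, -0.0, 0.1]
grip_width: 0.1
time_s: 10.18
eef_pos: [569.5, 261.5, 77.5]
tool_rot: [-0.078, -3.14, 0.001]
ft_force: [-0.2, -0.4, 0.0]
grip_width: 0.1
[569.49330273 261.52471168  77.5342526 ] [32.5520952  29.76157619]
```

```bash
python3 -m jog '[{"claw":255,"travel":[0,0.001,0.011],"turn":0},{"claw":255,"travel":[0,0,0.008],"turn":0},{"claw":255,"travel":[0,0,0.005],"turn":0},{"claw":255,"travel":[0,0,0.004],"turn":0},{"claw":255,"travel":[0,0,0.004],"turn":0},{"claw":255,"travel":[0,0,0],"turn":0},{"claw":255,"travel":[0,0,0],"turn":0}]'
python3 -m jog '[{"claw":255,"travel":[-0.002,0,0.002],"turn":0},{"claw":255,"travel":[-0.002,0,0.002],"turn":0},{"claw":255,"travel":[-0.002,0,0.0015],"turn":0},{"claw":255,"travel":[-0.002,0,0.0015],"turn":0},{"claw":255,"travel":[0,0,0],"turn":0},{"claw":255,"travel":[0,0,0],"turn":0}]'
python3 - <<'E'
from h import *
c=cam('wrist');t=np.array([535.6,233.3]);p=env.state()['eef_pos'];print(p,(p[:2]-t)@rot(-2.65))
P=[proj(c,[*(t+rot(-2.65)@[x,y]),z])[0] for x,z in((-28.5,69.7),(-31.4,65.6)) for y in (6,56)]; print(np.round(P))
im=env.grab_frame('wrist'); b=cv2.cvtColor(im,2*2).astype(int) if 0 else im[:,300]; print([int(x) for x in im[100:200:2,300].sum(1)])
for q in P: cv2.circle(im,tuple(int(i) for i in q),3,(255,0,0),-1)
cv2.imwrite('pics/w7.png',im[...,::-1])
E
```

```text
time_s: 10.77
eef_pos: [569.7, 263.8, 45.3]
tool_rot: [-0.076, -3.14, 0.001]
ft_force: [0.6, 0.5, 0.3]
grip_width: -0.0
time_s: 11.27
eef_pos: [577.9, 263.4, 38.5]
tool_rot: [-0.076, -3.141, 0.0]
ft_force: [-0.1, 0.3, -0.6]
grip_width: 0.4
[577.85727435 263.44479239  38.50210943] [40.81834799 32.0663096 ]
[[213. 146.]
 [400. 146.]
 [217. 135.]
 [397. 134.]]
[388, 380, 381, 325, 307, 301, 297, 316, 305, 238, 197, 193, 193, 194, 185, 193, 198, 191, 130, 89, 75, 83, 95, 129, 115, 100, 114, 108, 106, 87, 111, 106, 112, 86, 108, 109, 99, 107, 108, 114, 104, 124, 119, 101, 102, 113, 108, 113, 103, 110]
```

View pics/w7.png

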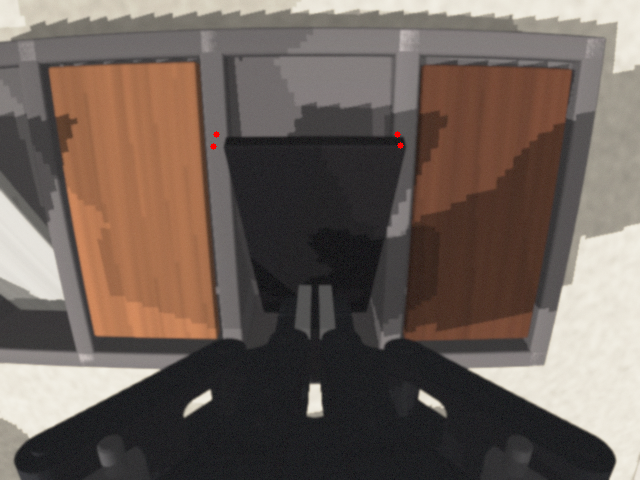

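```bash
python3 -m jog '[{"claw":255,"travel":[0,0,-0.036],"turn":0},{"claw":60,"travel":[0,0,-0.036],"turn":0},{"claw":60,"travel":[0.03,0,0],"turn":0},{"claw":60,"travel":[0.033,0,0],"turn":0},{"claw":60,"travel":[0,0,0.01],"turn":0},{"claw":60,"travel":[0,0,0.015],"turn":0},{"claw":60,"travel":[0,0,0],"turn":0},{"claw":60,"travel":[0,0,0],"turn":0}]' 40
python3 - <<'E'
from h import *
c=cam('wrist');t=np.array([535.6,233.3]);st=env.state();p=st['eef_pos'];print(p,(p[:2]-t)@rot(-2.65),st['grip_width']); snap('wrist','w8.png')
E
```

```text
time_s: 11.98
eef_pos: [514.5, 266.3, 85.2]
tool_rot: [-0.075, -3.14, 0.002]
ft_force: [0.9, -0.1, -0.2]
grip_width: 65.4
[514.54612843 266.32379853  85.22482233] [-22.55820326  32.01506276] 65.39655878169528
```

View pics/w8.png

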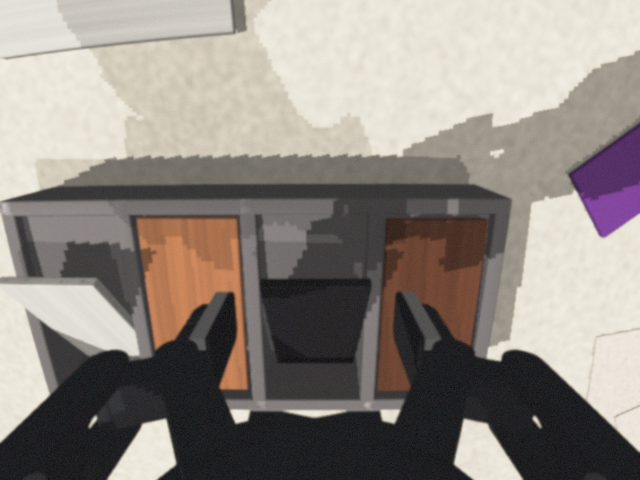

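```bash
python3 -m jog '[{"claw":60,"travel":[0,0,0.01],"turn":0},{"claw":60,"travel":[0,0,0.01],"turn":0},{"claw":60,"travel":[0,0,0.006],"turn":0},{"claw":140,"travel":[0,0,0],"turn":0},{"claw":140,"travel":[0,0,0],"turn":0},{"claw":140,"travel":[0,0,0],"turn":0},{"claw":140,"travel":[0,0,0],"turn":0},{"claw":140,"travel":[0,0,0],"turn":0}]' 40
python3 -m jog '[{"claw":140,"travel":[0,0,-0.01],"turn":0},{"claw":140,"travel":[0,0,-0.02],"turn":0},{"claw":140,"travel":[0,0,-0.03],"turn":0},{"claw":140,"travel":[0,0,-0.04],"turn":0},{"claw":140,"travel":[0,0,0],"turn":0},{"claw":140,"travel":[0,0,0],"turn":0}]' 40
python3 - <<'E'
from h import *
c=cam('wrist');t=np.array([535.6,233.3]);st=env.state();p=st['eef_pos'];print(p,(p[:2]-t)@rot(-2.65),st['grip_width']); snap('wrist','w9.png'); snap('scene','s9.png')
E
```

```text
time_s: 12.7
eef_pos: [514.7, 266.5, 59.8]
tool_rot: [-0.076, -3.14, 0.0]
ft_force: [-0.2, -0.1, -1.0]
grip_width: 48.7
time_s: 13.2
eef_pos: [516.5, 267.9, 163.9]
tool_rot: [0.075, 3.134, 0.009]
ft_force: [-0.9, 0.9, -1.1]
grip_width: 48.5
[516.49949374 267.91570156 163.86441124] [-20.68052809  33.69557673] 48.47792102040087
```

View pics/w9.png

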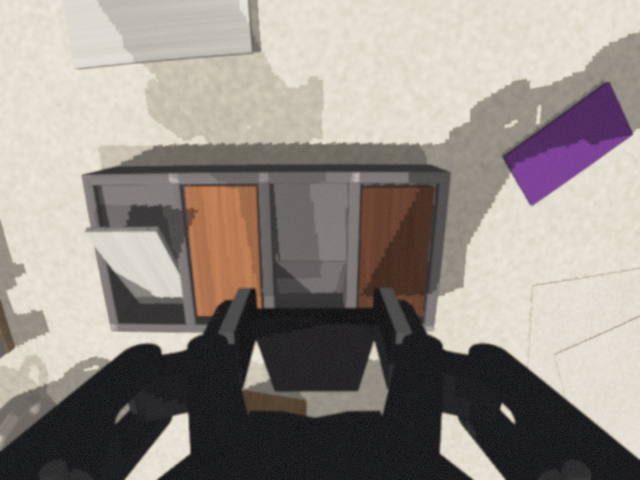

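```bash
cat >> h.py <<'E'
O=np.array([564.7,-197.0]);BY=-2.3; T0=np.array([535.6,233.3]);TY=-2.65
def bay(n,x): return O+rot(BY)@[x,[-127.5,-42.5,42.5,127.5][n-1]]
def tob(): p=env.state()['eef_pos']; return (p[:2]-O)@rot(BY),p[2]
def tot(): p=env.state()['eef_pos']; return (p[:2]-T0)@rot(TY),p[2]
E
python3 - <<'E'
from h import *
c=cam('wrist');st=env.state();p=st['eef_pos']; M=R.from_rotvec(st['tool_rot']).as_matrix()
for th in (25,30,35,40):
    a=np.radians(th); ca,sa=np.cos(a),np.sin(a); C=np.array([1.7,1.4]); 
    def pt(s,h,y): # s from contact toward far, h up normal
        q=C+s*np.array([ca,-sa])+h*np.array([sa,ca]); return p+M@np.array([-q[0],y,-q[1]])
    print(th,proj(c,[pt(88.8,2.5,-25),pt(88.8,2.5,25),pt(-11.2,2.5,0)]).round(0).tolist())
print(env.state()['time_s']); go(*bay(4,-50),150,BY)
E
```

```text
25 [[269.0, 417.0], [357.0, 417.0], [312.0, 311.0]]
30 [[270.0, 403.0], [356.0, 403.0], [312.0, 314.0]]
35 [[271.0, 390.0], [355.0, 390.0], [312.0, 317.0]]
40 [[272.0, 377.0], [354.0, 377.0], [312.0, 319.0]]
13.3
turn -0.008 travel mm x -18.7 y -333.5 z 10.0  (cur yaw -2.78 tilt [ 0.     0.001 -1.   ])
```

```bash
python3 -m jog '[{"claw":140,"travel":[0,-0.02,0],"turn":-0.004},{"claw":140,"travel":[-0.002,-0.037,0],"turn":-0.003},{"claw":140,"travel":[-0.002,-0.04,0],"turn":0},{"claw":140,"travel":[-0.002,-0.04,0],"turn":0},{"claw":140,"travel":[-0.002,-0.04,0],"turn":0},{"claw":140,"travel":[-0.002,-0.04,0],"turn":0},{"claw":140,"travel":[-0.002,-0.04,0],"turn":0},{"claw":140,"travel":[-0.002,-0.04,0],"turn":0}]'
python3 -m jog '[{"claw":140,"travel":[-0.005,-0.03,0],"turn":0},{"claw":140,"travel":[0,-0.006,0],"turn":0},{"claw":140,"travel":[0,0,0.015],"turn":0},{"claw":140,"travel":[0,0,0.02],"turn":0},{"claw":140,"travel":[0,0,0],"turn":0},{"claw":140,"travel":[0,0,0],"turn":0}]'
python3 - <<'E'
from h import *
print(tob()); go(*bay(4,-50),87,BY); snap('wrist','w10.png')
E
```

```text
time_s: 13.97
eef_pos: [515.1, -32.7, 158.5]
tool_rot: [-0.064, -3.138, 0.001]
ft_force: [0.6, 0.5, 0.6]
grip_width: 48.6
time_s: 14.47
eef_pos: [518.7, -66.9, 123.2]
tool_rot: [-0.064, -3.136, 0.002]
ft_force: [0.1, -0.4, -0.0]
grip_width: 48.7
(array([-51.21849706, 128.10070356]), np.float64(123.17094713833933))
turn -0.001 travel mm x -1.2 y -0.6 z 36.2  (cur yaw -2.34 tilt [-0.005 -0.001 -1.   ])
```

View pics/w10.png

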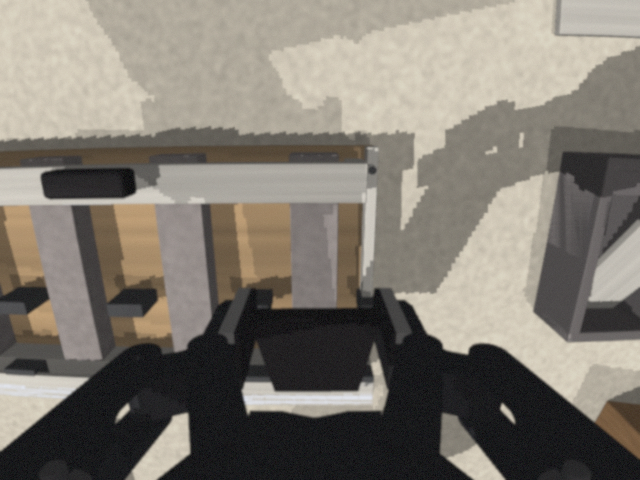

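```bash
python3 -m jog '[{"claw":140,"travel":[0,0,0.015],"turn":0},{"claw":140,"travel":[0,0,0.012],"turn":0},{"claw":140,"travel":[0,0,0.009],"turn":0},{"claw":140,"travel":[0,0,0],"turn":0},{"claw":140,"travel":[0,0,0],"turn":0},{"claw":140,"travel":[0,0,0],"turn":0}]'
python3 - <<'E'
from h import *
print(tob(),env.state()['ft_force'])
E
```

```text
time_s: 15.02
eef_pos: [520.6, -66.7, 89.6]
tool_rot: [0.064, 3.139, -0.0]
ft_force: [-0.2, -0.2, -0.3]
grip_width: 48.7
(array([-49.27152735, 128.40325274]), np.float64(89.55728744943053)) [-0.16146022 -0.23198674 -0.33237153]
```

```bash
python3 -m jog '[{"claw":140,"travel":[0,0,0.004],"turn":0},{"claw":140,"travel":[0,0,0],"turn":0},{"claw":140,"travel":[-0.006,0,0],"turn":0},{"claw":140,"travel":[-0.005,0,0],"turn":0},{"claw":140,"travel":[-0.004,0,0],"turn":0},{"claw":140,"travel":[-0.002,0,0],"turn":0},{"claw":140,"travel":[0,0,0],"turn":0},{"claw":140,"travel":[0,0,0],"turn":0}]'
python3 - <<'E'
from h import *
print(tob(),env.state()['ft_force'])
snap('wrist','w11.png')
E
```

```text
time_s: 15.68
eef_pos: [536.9, -67.7, 84.5]
tool_rot: [-0.065, -3.141, -0.0]
ft_force: [0.0, -0.3, -0.9]
grip_width: 48.4
(array([-33.00465508, 128.11123283]), np.float64(84.50621683006895)) [ 0.0202418  -0.26743179 -0.869707  ]
```

View pics/w11.png

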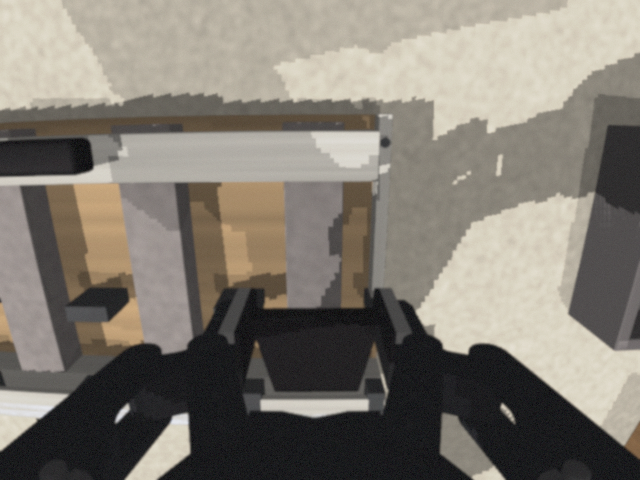

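Run:
```python
from h import *
c=cam('wrist')
for x,z in((40,46),(40,42),(50,46),(42,37),(36,46)): print(x,z,proj(c,[*bay(4,x),z]).round(0))
print(proj(c,[*bay(4,-110),32]).round(0),proj(c,[*bay(3,-14),38]).round())
im=cv2.imread('pics/w11.png'); print([int(v) for v in im[375:425,314].sum(1)])
```

```text
40 46 [[312. 397.]]
40 42 [[312. 392.]]
50 46 [[312. 411.]]
42 37 [[312. 389.]]
36 46 [[312. 391.]]
[[311. 119.]] [[156. 305.]]
[104, 105, 98, 104, 105, 102, 96, 113, 110, 103, 104, 96, 104, 93, 104, 136, 191, 255, 280, 278, 276, 265, 268, 316, 435, 543, 600, 622, 623, 608, 615, 612, 602, 599, 599, 605, 616, 616, 623, 628, 605, 519, 376, 207, 109, 80, 89, 79, 75, 78]
```

```bash
python3 -m jog '[{"claw":140,"travel":[-0.002,0,0],"turn":0},{"claw":140,"travel":[-0.002,0,0],"turn":0},{"claw":140,"travel":[0,0,0],"turn":0},{"claw":140,"travel":[0,0,0],"turn":0}]'
python3 -m jog '[{"claw":140,"travel":[-0.002,0,0],"turn":0},{"claw":140,"travel":[0,0,0],"turn":0},{"claw":140,"travel":[0,0,0],"turn":0}]'
python3 - <<'E'
from h import *
print(tob(),env.state()['ft_force'])
im=snap('wrist','w12.png'); print([int(v) for v in im[375:425,314].sum(1)])
E
```

```text
time_s: 16.07
eef_pos: [540.9, -67.8, 84.6]
tool_rot: [-0.065, -3.141, -0.0]
ft_force: [0.9, -0.0, -0.6]
grip_width: 49.0
time_s: 16.32
eef_pos: [542.7, -67.9, 84.5]
tool_rot: [-0.065, -3.14, 0.0]
ft_force: [-0.2, 0.1, -0.1]
grip_width: 48.3
(array([-27.18944499, 128.14673405]), np.float64(84.47727203151493)) [-0.1515998   0.07182179 -0.07069342]
[95, 97, 95, 109, 112, 103, 116, 108, 101, 110, 113, 129, 196, 242, 283, 344, 457, 559, 605, 623, 620, 618, 619, 615, 606, 601, 598, 600, 619, 628, 622, 632, 625, 621, 624, 629, 630, 618, 611, 617, 609, 545, 396, 220, 104, 71, 90, 75, 71, 65]
```

```bash
python3 -m jog '[{"claw":140,"travel":[0.002,0,0.004],"turn":0},{"claw":140,"travel":[0.0018,0,0.004],"turn":0},{"claw":140,"travel":[0.0015,0,0.004],"turn":0},{"claw":140,"travel":[0.0012,0,0.004],"turn":0},{"claw":140,"travel":[0.001,0,0.004],"turn":0},{"claw":140,"travel":[0,0,0],"turn":0},{"claw":140,"travel":[0,0,0],"turn":0}]' 20
python3 - <<'E'
from h import *
print(tob(),env.state()['ft_force'])
E
python3 -m jog '[{"claw":140,"travel":[0.0008,0,0.004],"turn":0},{"claw":140,"travel":[0.0006,0,0.004],"turn":0},{"claw":140,"travel":[0.0005,0,0.004],"turn":0},{"claw":140,"travel":[0.0003,0,0.004],"turn":0},{"claw":140,"travel":[0,0,0],"turn":0},{"claw":140,"travel":[0,0,0],"turn":0}]' 20
python3 - <<'E'
from h import *
print(tob(),env.state()['ft_force']); snap('wrist','w13.png')
E
```

```text
time_s: 16.95
eef_pos: [534.6, -67.7, 64.8]
tool_rot: [-0.065, -3.14, 0.0]
ft_force: [-3.4, 0.2, 5.1]
grip_width: 48.5
(array([-35.21934013, 128.03155027]), np.float64(64.82111430182015)) [-3.41984456  0.17332239  5.12145232]
time_s: 17.45
eef_pos: [530.9, -67.6, 48.1]
tool_rot: [-0.065, -3.136, 0.0]
ft_force: [-6.4, 1.2, 5.5]
grip_width: 48.8
(array([-38.94568589, 127.91849631]), np.float64(48.08080626183335)) [-6.42700725  1.21930338  5.46001516]
```

View pics/w13.png

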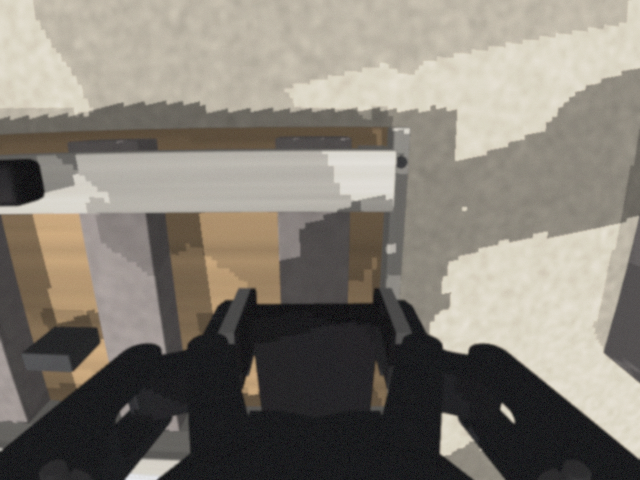

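```bash
python3 -m jog '[{"claw":140,"travel":[0.0002,0,0.004],"turn":0},{"claw":140,"travel":[0.0002,0,0.004],"turn":0},{"claw":140,"travel":[0,0,0.003],"turn":0},{"claw":140,"travel":[0,0,0.002],"turn":0},{"claw":140,"travel":[0,0,0],"turn":0},{"claw":140,"travel":[0,0,0],"turn":0}]' 20
python3 -m jog '[{"claw":140,"travel":[0,0,0.002],"turn":0},{"claw":140,"travel":[0,0,0],"turn":0},{"claw":140,"travel":[0,0,0],"turn":0}]' 20
python3 - <<'E'
from h import *
print(tob(),env.state()['ft_force'])
im=snap('wrist','w14.png'); print([im[v,315].tolist() for v in range(285,420,6)])
E
```

```text
time_s: 18.0
eef_pos: [529.9, -67.7, 34.8]
tool_rot: [-0.066, -3.135, 0.001]
ft_force: [-7.5, 1.2, 4.0]
grip_width: 48.4
time_s: 18.25
eef_pos: [529.8, -67.6, 32.9]
tool_rot: [-0.066, -3.135, 0.0]
ft_force: [-6.2, 2.2, 3.7]
grip_width: 48.5
(array([-40.02458179, 127.87465949]), np.float64(32.869029739109116)) [-6.24196278  2.17211827  3.74379088]
[[79, 78, 75], [83, 79, 77], [79, 76, 75], [24, 24, 24], [28, 31, 30], [30, 34, 31], [33, 33, 34], [30, 28, 31], [44, 43, 46], [38, 38, 40], [37, 34, 40], [39, 38, 42], [41, 38, 39], [37, 36, 39], [41, 40, 43], [39, 36, 38], [46, 43, 46], [40, 36, 41], [39, 36, 39], [44, 42, 44], [39, 39, 37], [40, 40, 39], [32, 34, 33]]
```

```bash
python3 -m jog '[{"claw":140,"travel":[0,0,0.0015],"turn":0},{"claw":140,"travel":[0,0,0],"turn":0},{"claw":70,"travel":[0,0,0],"turn":0},{"claw":70,"travel":[0,0,0],"turn":0},{"claw":70,"travel":[0,0,0],"turn":0},{"claw":70,"travel":[0,0,-0.03],"turn":0},{"claw":70,"travel":[0,0,-0.04],"turn":0},{"claw":70,"travel":[0,0,-0.04],"turn":0}]' 20
python3 -m jog '[{"claw":70,"travel":[0,0.03,-0.02],"turn":0},{"claw":70,"travel":[0,0.03,0],"turn":0},{"claw":70,"travel":[0,0,0],"turn":0},{"claw":70,"travel":[0,0,0],"turn":0}]' 20
python3 - <<'E'
from h import *
print(tob()); c=cam('wrist')
im=snap('wrist','w15.png')
for y in(107.5,127.5,147.5): print(proj(c,[*(O+rot(BY)@[-50,y]),37]).round(0), proj(c,[*(O+rot(BY)@[40,y]),46]).round(0))
E
```

```text
time_s: 18.97
eef_pos: [532.5, -67.6, 142.7]
tool_rot: [-0.065, -3.139, 0.001]
ft_force: [1.8, -0.3, -0.3]
grip_width: 62.2
time_s: 19.3
eef_pos: [535.7, -6.3, 162.8]
tool_rot: [0.061, 3.139, 0.001]
ft_force: [-0.3, 1.2, -0.3]
grip_width: 62.0
(array([-36.60023475, 189.40206756]), np.float64(162.77541141805224))
[[200. 212.]] [[207. 328.]]
[[227. 212.]] [[233. 328.]]
[[255. 212.]] [[259. 328.]]
```

View pics/w15.png

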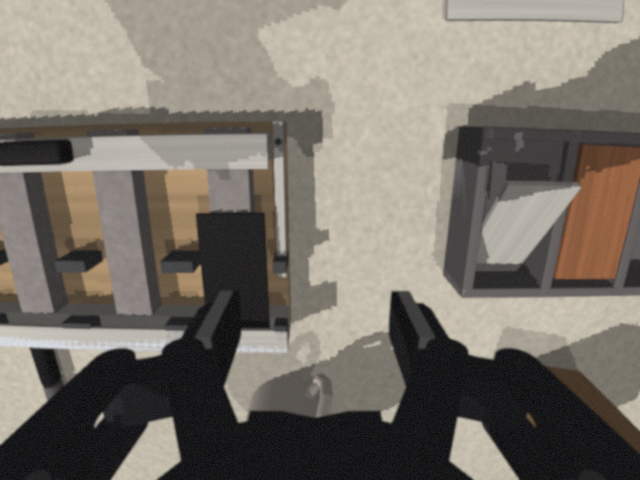

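Run:
```python
from h import *
go(*(T0+rot(TY)@[-22.3,-93.3]),110,TY)
c=cam('wrist')
# predicted corners of tipped a in w15: near top corners
print([proj(c,[*(T0+rot(TY)@[-28.5,y]),69.7]).round(0)[0].tolist() for y in(-118,-68)])
for r in env.regions_of('wrist','plaque_a'): 
    m=r['mask']; v,u=np.where(m); print(round(r['conf'],2),np.round(r['uv']),u.min(),u.max(),v.min(),v.max())
```

```text
turn 0.006 travel mm x 33.1 y 146.8 z 52.1  (cur yaw -2.30 tilt [ 0.  0. -1.])
[[509.0, 186.0], [583.0, 187.0]]
0.95 [518. 218.] 476 579 181 271
0.78 [238. 261.] 196 269 213 327
0.72 [596. 212.] 554 639 144 278
0.69 [531.  11.] 444 623 0 23
0.26 [496. 192.] 443 639 126 297
```

```bash
python3 -m jog '[{"claw":60,"travel":[0.01,0.036,0],"turn":0.006},{"claw":60,"travel":[0.011,0.037,0],"turn":0},{"claw":60,"travel":[0.012,0.037,0],"turn":0},{"claw":60,"travel":[0,0.036,0],"turn":0},{"claw":60,"travel":[0,0,0.025],"turn":0},{"claw":60,"travel":[0,0,0.02],"turn":0},{"claw":60,"travel":[0,0,0],"turn":0},{"claw":60,"travel":[0,0,0],"turn":0}]' 40
python3 - <<'E'
from h import *
print(tot()); go(*(T0+rot(TY)@[-22.3,-93.7]),59.5,TY); im=env.grab_frame('wrist')
for r in env.regions_of('wrist','plaque_a'): 
    m=r['mask']; v,u=np.where(m); print(round(r['conf'],2),np.round(r['uv']),u.min(),u.max(),v.min(),v.max())
c=cam('wrist'); print([proj(c,[*(T0+rot(TY)@[-28.5,y]),69.7]).round(0)[0].tolist() for y in(-118,-68)])
g=im[280:340].astype(int).sum(2); print([int(v) for v in g[5,230:400:5]],[int(v) for v in g[12,230:400:5]],[int(v) for v in g[20,230:400:5]])
E
```

```text
time_s: 20.07
eef_pos: [508.5, 138.7, 116.0]
tool_rot: [-0.075, -3.138, 0.004]
ft_force: [0.0, 0.5, 1.0]
grip_width: 65.1
(array([-22.6914995 , -95.76653117]), np.float64(115.98500365988825))
turn -0.002 travel mm x -0.4 y 2.1 z 56.5  (cur yaw -2.75 tilt [-0.003 -0.002 -1.   ])
0.86 [607. 283.] 558 639 206 355
0.84 [424. 257.] 377 473 203 356
0.66 [ 30. 343.] 0 68 281 400
0.6 [335.  25.] 227 456 0 57
0.55 [319. 293.] 271 367 255 338
[[269.0, 259.0], [365.0, 258.0]]
[517, 540, 546, 537, 529, 530, 431, 284, 296, 302, 515, 523, 518, 504, 520, 514, 527, 539, 523, 523, 498, 514, 520, 507, 525, 525, 516, 176, 293, 283, 185, 322, 293, 293] [275, 515, 537, 536, 537, 546, 442, 294, 294, 200, 511, 517, 522, 503, 511, 520, 520, 534, 528, 528, 509, 504, 534, 522, 529, 524, 481, 274, 295, 277, 186, 316, 296, 264] [67, 408, 545, 555, 556, 579, 472, 295, 284, 170, 495, 511, 527, 513, 510, 518, 530, 535, 527, 527, 502, 518, 529, 524, 528, 523, 318, 294, 295, 267, 243, 315, 297, 177]
```

```bash
python3 -m jog '[{"claw":60,"travel":[0,0.002,0.015],"turn":0},{"claw":60,"travel":[0,0,0.015],"turn":0},{"claw":60,"travel":[0,0,0.015],"turn":0},{"claw":60,"travel":[0,0,0.008],"turn":0},{"claw":60,"travel":[0,0,0.003],"turn":0},{"claw":60,"travel":[0,0,0],"turn":0},{"claw":60,"travel":[0,0,0],"turn":0}]' 40
python3 - <<'E'
from h import *
print(tot(),env.state()['ft_force'].round(1))
E
python3 -m jog '[{"claw":140,"travel":[0,0,0],"turn":0},{"claw":140,"travel":[0,0,0],"turn":0},{"claw":140,"travel":[0,0,0],"turn":0},{"claw":140,"travel":[0,0,0],"turn":0},{"claw":140,"travel":[0,0,0],"turn":0}]' 40
python3 -m jog '[{"claw":140,"travel":[0,0,-0.01],"turn":0},{"claw":140,"travel":[0,0,-0.02],"turn":0},{"claw":140,"travel":[0,0,-0.03],"turn":0},{"claw":140,"travel":[0,0,-0.04],"turn":0},{"claw":140,"travel":[0,0,0],"turn":0},{"claw":140,"travel":[0,0,0],"turn":0}]' 40
python3 - <<'E'
from h import *
print(tot()); go(*bay(3,-48),125,BY); im=snap('wrist','w16.png'); g=im.astype(int).sum(2); print([int(v) for v in g[300:420:3,315]])
E
```

```text
time_s: 20.75
eef_pos: [509.8, 142.0, 62.1]
tool_rot: [0.074, 3.139, 0.001]
ft_force: [-1.1, 0.1, 0.4]
grip_width: 65.5
(array([-21.55354684, -92.42803807]), np.float64(62.09043379224299)) [-1.1  0.1  0.4]
time_s: 21.17
eef_pos: [509.7, 142.1, 62.4]
tool_rot: [0.073, 3.139, 0.001]
ft_force: [-1.8, 0.6, 6.4]
grip_width: 48.4
time_s: 21.67
eef_pos: [510.2, 142.7, 164.1]
tool_rot: [0.074, 3.135, 0.006]
ft_force: [0.4, 0.7, -0.3]
grip_width: 48.6
(array([-21.20589602, -91.68432081]), np.float64(164.14109637323963))
turn -0.007 travel mm x -20.1 y -294.7 z 39.1  (cur yaw -2.70 tilt [ 0.005  0.004 -1.   ])
[209, 267, 269, 287, 321, 340, 402, 503, 556, 561, 557, 553, 552, 551, 549, 555, 549, 549, 552, 549, 547, 546, 547, 539, 548, 546, 543, 535, 555, 577, 559, 589, 609, 589, 576, 589, 603, 585, 577, 336]
```

```bash
python3 -m jog '[{"claw":140,"travel":[0,-0.02,0],"turn":-0.004},{"claw":140,"travel":[-0.003,-0.037,0],"turn":-0.003},{"claw":140,"travel":[-0.003,-0.04,0],"turn":0},{"claw":140,"travel":[-0.003,-0.04,0],"turn":0},{"claw":140,"travel":[-0.003,-0.04,0],"turn":0},{"claw":140,"travel":[-0.003,-0.04,0],"turn":0},{"claw":140,"travel":[-0.003,-0.04,0],"turn":0},{"claw":140,"travel":[-0.002,-0.03,0],"turn":0}]'
python3 -m jog '[{"claw":140,"travel":[0,-0.008,0.01],"turn":0},{"claw":140,"travel":[0,0,0.02],"turn":0},{"claw":140,"travel":[0,0,0.02],"turn":0},{"claw":140,"travel":[0,0,0.01],"turn":0},{"claw":140,"travel":[0,0,0.007],"turn":0},{"claw":140,"travel":[0,0,0],"turn":0},{"claw":140,"travel":[0,0,0],"turn":0}]'
python3 - <<'E'
from h import *
print(tob()); go(*bay(3,-48),87.2,BY); im=snap('wrist','w17.png'); g=im.astype(int).sum(2); print([int(v) for v in g[300:420:3,315]])
for r in env.regions_of('wrist','plaque_a'): 
    m=r['mask']; v,u=np.where(m); print(round(r['conf'],2),np.round(r['uv']),u.min(),u.max(),v.min(),v.max())
E
```

```text
time_s: 22.38
eef_pos: [515.7, -148.3, 159.5]
tool_rot: [-0.066, -3.137, -0.0]
ft_force: [-0.3, -0.2, -0.9]
grip_width: 48.4
time_s: 22.97
eef_pos: [517.1, -153.3, 94.0]
tool_rot: [-0.061, -3.14, 0.0]
ft_force: [-0.0, -0.4, -0.1]
grip_width: 48.3
(array([-49.35414926,  41.71465123]), np.float64(94.03028704910093))
turn 0.001 travel mm x -1.4 y 0.8 z 6.8  (cur yaw -2.24 tilt [-0.001 -0.    -1.   ])
[339, 305, 307, 310, 383, 387, 427, 503, 632, 630, 632, 632, 632, 634, 632, 629, 633, 628, 628, 623, 630, 627, 628, 629, 626, 624, 618, 619, 565, 390, 294, 300, 300, 305, 299, 291, 289, 570, 636, 367]
0.96 [314. 336.] 251 377 300 384
0.61 [465. 302.] 419 512 263 352
```

```bash
python3 -m jog '[{"claw":140,"travel":[0,0.001,0.007],"turn":0},{"claw":140,"travel":[0,0,0],"turn":0},{"claw":140,"travel":[-0.006,0,0],"turn":0},{"claw":140,"travel":[-0.006,0,0],"turn":0},{"claw":140,"travel":[-0.004,0,0],"turn":0},{"claw":140,"travel":[0,0,0],"turn":0},{"claw":140,"travel":[0,0,0],"turn":0}]'
python3 - <<'E'
from h import *
print(tob(),env.state()['ft_force'].round(1))
E
python3 -m jog '[{"claw":140,"travel":[-0.003,0,0],"turn":0},{"claw":140,"travel":[-0.002,0,0],"turn":0},{"claw":140,"travel":[0,0,0],"turn":0},{"claw":140,"travel":[0,0,0],"turn":0}]'
python3 - <<'E'
from h import *
print(tob(),env.state()['ft_force'].round(1)); im=snap('wrist','w18.png'); g=im.astype(int).sum(2); print([int(v) for v in g[370:420,315]])
E
```

```text
time_s: 23.65
eef_pos: [533.6, -153.4, 87.2]
tool_rot: [0.063, 3.14, 0.0]
ft_force: [-0.3, 0.8, -0.4]
grip_width: 48.4
(array([-32.77748299,  42.34982143]), np.float64(87.16605616028208)) [-0.3  0.8 -0.4]
time_s: 23.98
eef_pos: [538.2, -153.6, 87.2]
tool_rot: [0.063, 3.14, -0.0]
ft_force: [1.1, -0.0, 0.1]
grip_width: 48.7
(array([-28.20289828,  42.28548132]), np.float64(87.19841140934807)) [ 1.1 -0.   0.1]
[671, 666, 668, 665, 665, 667, 665, 662, 663, 662, 654, 595, 448, 332, 307, 300, 290, 306, 350, 480, 598, 663, 675, 676, 673, 674, 681, 679, 680, 675, 677, 678, 677, 673, 677, 680, 681, 682, 678, 673, 674, 670, 676, 665, 666, 650, 559, 390, 226, 117]
```

```bash
python3 -m jog '[{"claw":140,"travel":[-0.0015,0,0],"turn":0},{"claw":140,"travel":[0.002,0,0.004],"turn":0},{"claw":140,"travel":[0.002,0,0.004],"turn":0},{"claw":140,"travel":[0.0018,0,0.004],"turn":0},{"claw":140,"travel":[0.0015,0,0.004],"turn":0},{"claw":140,"travel":[0.0012,0,0.004],"turn":0},{"claw":140,"travel":[0,0,0],"turn":0},{"claw":140,"travel":[0,0,0],"turn":0}]' 20
python3 - <<'E'
from h import *
print(tob(),env.state()['ft_force'].round(1))
E
python3 -m jog '[{"claw":140,"travel":[0.001,0,0.004],"turn":0},{"claw":140,"travel":[0.0008,0,0.004],"turn":0},{"claw":140,"travel":[0.0006,0,0.004],"turn":0},{"claw":140,"travel":[0.0004,0,0.004],"turn":0},{"claw":140,"travel":[0.0002,0,0.004],"turn":0},{"claw":140,"travel":[0,0,0],"turn":0},{"claw":140,"travel":[0,0,0],"turn":0}]' 20
python3 - <<'E'
from h import *
print(tob(),env.state()['ft_force'].round(1))
E
python3 -m jog '[{"claw":140,"travel":[0.0002,0,0.004],"turn":0},{"claw":140,"travel":[0,0,0.004],"turn":0},{"claw":140,"travel":[0,0,0.002],"turn":0},{"claw":140,"travel":[0,0,0.001],"turn":0},{"claw":140,"travel":[0,0,0],"turn":0},{"claw":140,"travel":[0,0,0],"turn":0}]' 20
python3 - <<'E'
from h import *
print(tob(),env.state()['ft_force'].round(1))
E
```

```text
time_s: 24.7
eef_pos: [530.0, -153.4, 67.1]
tool_rot: [-0.064, -3.139, 0.0]
ft_force: [-3.1, -0.4, 4.5]
grip_width: 48.6
(array([-36.45768865,  42.13180178]), np.float64(67.14640599760536)) [-3.1 -0.4  4.5]
time_s: 25.28
eef_pos: [526.2, -153.1, 46.3]
tool_rot: [-0.064, -3.137, -0.0]
ft_force: [-6.3, 0.2, 3.7]
grip_width: 48.9
(array([-40.19332928,  42.30262545]), np.float64(46.25921070623149)) [-6.3  0.2  3.7]
time_s: 25.78
eef_pos: [525.7, -153.2, 35.3]
tool_rot: [-0.064, -3.136, -0.0]
ft_force: [-5.3, -0.7, 2.6]
grip_width: 49.0
(array([-40.73677166,  42.1874247 ]), np.float64(35.28738361255253)) [-5.3 -0.7  2.6]
```

```bash
python3 -m jog '[{"claw":140,"travel":[0,0,0.001],"turn":0},{"claw":140,"travel":[0,0,0],"turn":0},{"claw":80,"travel":[0,0,0],"turn":0},{"claw":80,"travel":[0,0,0],"turn":0},{"claw":80,"travel":[0,0,0],"turn":0},{"claw":80,"travel":[0,0,-0.03],"turn":0},{"claw":80,"travel":[0,0,-0.04],"turn":0},{"claw":80,"travel":[0,0,-0.04],"turn":0}]' 20
python3 -m jog '[{"claw":80,"travel":[0,0.04,-0.02],"turn":0},{"claw":80,"travel":[0,0.04,0],"turn":0},{"claw":80,"travel":[0,0.04,0],"turn":0},{"claw":255,"travel":[0,0,0],"turn":0},{"claw":255,"travel":[0,0,0],"turn":0}]' 20
python3 - <<'E'
from h import *
print(tob()); c=cam('wrist'); im=snap('wrist','w19.png')
for r in env.regions_of('wrist','plaque_a'):
    m=r['mask']; v,u=np.where(m); print(round(r['conf'],2),np.round(r['uv']),u.min(),u.max(),v.min(),v.max())
for n in(3,4): print(n,[proj(c,[*(O+rot(BY)@[x,[0,-127.5,-42.5,42.5,127.5][n]+y]),37]).round(0)[0].tolist() for x,y in((-50,-25),(-50,25),(40,-25),(40,25))])
go(*(T0+rot(TY)@[32.5,-31]),76,TY)
E
```

```text
time_s: 26.45
eef_pos: [527.8, -153.0, 145.5]
tool_rot: [-0.062, -3.139, 0.0]
ft_force: [1.1, 0.1, -0.6]
grip_width: 58.7
time_s: 26.87
eef_pos: [533.3, -33.8, 164.2]
tool_rot: [0.057, 3.139, 0.001]
ft_force: [-0.3, -0.6, -0.1]
grip_width: 35.3
(array([-37.95505991, 161.80278083]), np.float64(164.18222249903195))
0.94 [562.  12.] 481 639 0 29
0.79 [161. 271.] 119 198 213 328
0.68 [617. 224.] 585 639 148 280
0.64 [276. 260.] 234 303 214 328
0.55 [545. 217.] 473 639 128 298
3 [[117.0, 213.0], [184.0, 213.0], [135.0, 321.0], [195.0, 322.0]]
4 [[231.0, 213.0], [300.0, 213.0], [239.0, 322.0], [301.0, 323.0]]
turn 0.007 travel mm x -22.9 y 238.1 z 87.7  (cur yaw -2.27 tilt [ 0. -0. -1.])
```

```bash
python3 -m jog '[{"claw":255,"travel":[-0.003,0.03,0],"turn":0.007},{"claw":255,"travel":[-0.004,0.04,0],"turn":0},{"claw":255,"travel":[-0.004,0.04,0],"turn":0},{"claw":255,"travel":[-0.004,0.04,0],"turn":0},{"claw":255,"travel":[-0.004,0.04,0],"turn":0},{"claw":255,"travel":[-0.004,0.035,0],"turn":0},{"claw":255,"travel":[0,0.013,0.02],"turn":0},{"claw":255,"travel":[0,0,0.03],"turn":0}]'
python3 -m jog '[{"claw":255,"travel":[0,0,0.025],"turn":0},{"claw":255,"travel":[0,0,0.01],"turn":0},{"claw":255,"travel":[0,0,0],"turn":0},{"claw":255,"travel":[0,0,0],"turn":0},{"claw":255,"travel":[0,0,0],"turn":0}]'
python3 - <<'E'
from h import *
print(tot(), env.state()['joint_vel'].round(2)); c=cam('wrist'); im=snap('wrist','w20.png')
h=cv2.cvtColor(im,cv2.COLOR_RGB2HSV); 
for r in env.regions_of('wrist','plaque_a'):
    m=r['mask']; v,u=np.where(m); print(round(r['conf'],2),np.round(r['uv']),u.min(),u.max(),v.min(),v.max(),np.median(im[m],0))
print([proj(c,[*(T0+rot(TY)@[x,y]),45]).round(0)[0].tolist() for x,y in((-52.5,-56),(-52.5,-6),(40,-56),(40,-6))])
E
```

```text
time_s: 27.63
eef_pos: [569.9, 204.0, 115.9]
tool_rot: [0.07, 3.133, 0.007]
ft_force: [0.1, -0.5, -0.2]
grip_width: 0.2
time_s: 28.05
eef_pos: [567.9, 200.5, 80.4]
tool_rot: [0.075, 3.138, 0.002]
ft_force: [0.2, -0.6, 0.9]
grip_width: -0.2
(array([ 33.78488714, -31.27616473]), np.float64(80.4275232009081)) [ 0.   -0.01  0.   -0.    0.    0.  ]
0.78 [312. 187.] 259 373 92 303 [167. 111.  77.]
0.73 [568. 199.] 504 635 100 303 [76. 51. 40.]
[[254.0, 96.0], [371.0, 96.0], [263.0, 292.0], [363.0, 292.0]]
```

```bash
python3 -m jog '[{"claw":255,"travel":[0.001,0,0.014],"turn":0},{"claw":255,"travel":[0,0,0.008],"turn":0},{"claw":255,"travel":[0,0,0.005],"turn":0},{"claw":255,"travel":[0,0,0.004],"turn":0},{"claw":255,"travel":[0,0,0.004],"turn":0},{"claw":255,"travel":[0,0,0],"turn":0},{"claw":255,"travel":[0,0,0],"turn":0}]'
python3 -m jog '[{"claw":255,"travel":[-0.002,0,0.002],"turn":0},{"claw":255,"travel":[-0.002,0,0.002],"turn":0},{"claw":255,"travel":[-0.002,0,0.0015],"turn":0},{"claw":255,"travel":[-0.002,0,0.0015],"turn":0},{"claw":255,"travel":[0,0,0],"turn":0},{"claw":255,"travel":[0,0,0],"turn":0}]'
python3 - <<'E'
from h import *
print(tot()); c=cam('wrist'); im=snap('wrist','w21.png')
for r in env.regions_of('wrist','plaque_a'):
    m=r['mask']; v,u=np.where(m); print(round(r['conf'],2),np.round(r['uv']),u.min(),u.max(),v.min(),v.max(),np.median(im[m],0))
print([proj(c,[*(T0+rot(TY)@[x,y]),z]).round(0)[0].tolist() for x,z in((-28.5,69.7),(-31.4,65.6)) for y in(-56,-6)])
E
```

```text
time_s: 28.73
eef_pos: [565.6, 200.8, 43.9]
tool_rot: [0.074, 3.141, 0.0]
ft_force: [-0.3, 0.5, 0.5]
grip_width: 0.0
time_s: 29.23
eef_pos: [574.7, 200.7, 37.2]
tool_rot: [0.074, 3.138, 0.002]
ft_force: [4.0, 0.2, 1.5]
grip_width: -0.1
(array([ 40.51692433, -30.78276171]), np.float64(37.1908300147622))
0.97 [313. 206.] 224 408 137 312 [158. 106.  74.]
0.7 [613. 234.] 556 639 73 339 [74. 49. 39.]
[[216.0, 148.0], [405.0, 148.0], [219.0, 136.0], [402.0, 136.0]]
```

```bash
python3 -m jog '[{"claw":255,"travel":[0,0,-0.036],"turn":0},{"claw":60,"travel":[0,0,-0.036],"turn":0},{"claw":60,"travel":[0.03,0,0],"turn":0},{"claw":60,"travel":[0.033,0,0],"turn":0},{"claw":60,"travel":[0,0,0.01],"turn":0},{"claw":60,"travel":[0,0,0.012],"turn":0},{"claw":60,"travel":[0,0,0],"turn":0},{"claw":60,"travel":[0,0,0],"turn":0}]' 40
python3 - <<'E'
from h import *
print(tot()); im=env.grab_frame('wrist')
for r in env.regions_of('wrist','plaque_a')[:3]:
    m=r['mask']; v,u=np.where(m); print(round(r['conf'],2),np.round(r['uv']),u.min(),u.max(),v.min(),v.max(),np.median(im[m],0))
E
python3 -m jog '[{"claw":60,"travel":[0,0,0.01],"turn":0},{"claw":60,"travel":[0,0,0.01],"turn":0},{"claw":60,"travel":[0,0,0.006],"turn":0},{"claw":60,"travel":[0,0,0],"turn":0},{"claw":60,"travel":[0,0,0],"turn":0}]' 40
python3 - <<'E'
from h import *
print(tot(),env.state()['ft_force'].round(1))
E
```

```text
time_s: 30.0
eef_pos: [509.4, 202.7, 85.8]
tool_rot: [-0.074, -3.138, 0.003]
ft_force: [-0.1, 0.5, -0.3]
grip_width: 65.7
(array([-24.80685273, -31.73396339]), np.float64(85.81855178203523))
0.75 [213.  22.] 97 356 0 57 [195. 192. 184.]
0.6 [548. 288.] 490 604 221 381 [106.  68.  50.]
time_s: 30.52
eef_pos: [510.2, 203.0, 59.9]
tool_rot: [-0.074, -3.139, 0.002]
ft_force: [0.9, 0.4, 0.0]
grip_width: 65.6
(array([-23.96481243, -31.46770969]), np.float64(59.92141620046244)) [0.9 0.4 0. ]
```

```bash
python3 -m jog '[{"claw":60,"travel":[-0.002,0,0],"turn":0},{"claw":140,"travel":[0,0,0],"turn":0},{"claw":140,"travel":[0,0,0],"turn":0},{"claw":140,"travel":[0,0,0],"turn":0},{"claw":140,"travel":[0,0,0],"turn":0},{"claw":140,"travel":[0,0,0],"turn":0}]' 40
python3 - <<'E'
from h import *
print(tot(),env.state()['ft_force'].round(1))
E
python3 -m jog '[{"claw":140,"travel":[0,0,-0.01],"turn":0},{"claw":140,"travel":[0,0,-0.02],"turn":0},{"claw":140,"travel":[0,0,-0.03],"turn":0},{"claw":140,"travel":[0,0,-0.04],"turn":0},{"claw":140,"travel":[0,0,0],"turn":0},{"claw":140,"travel":[0,0,0],"turn":0}]' 40
python3 - <<'E'
from h import *
print(tot()); go(*bay(2,-49),125,BY); im=snap('wrist','w22.png')
for r in env.regions_of('wrist','plaque_a')[:4]:
    m=r['mask']; v,u=np.where(m); print(round(r['conf'],2),np.round(r['uv']),u.min(),u.max(),v.min(),v.max(),np.median(im[m],0))
E
```

```text
time_s: 31.02
eef_pos: [513.0, 203.5, 61.4]
tool_rot: [0.074, 3.139, 0.001]
ft_force: [0.8, -0.5, 3.3]
grip_width: 48.7
(array([-21.17325808, -30.83560999]), np.float64(61.41208360206176)) [ 0.8 -0.5  3.3]
time_s: 31.52
eef_pos: [513.3, 204.1, 163.8]
tool_rot: [0.074, 3.136, 0.006]
ft_force: [-0.1, -1.1, -2.1]
grip_width: 48.8
(array([-20.89448777, -30.22633204]), np.float64(163.8091025184088))
turn -0.007 travel mm x -18.4 y -441.2 z 38.8  (cur yaw -2.70 tilt [ 0.005  0.004 -1.   ])
0.79 [240.  30.] 148 341 0 66 [182. 179. 171.]
0.69 [312. 335.] 250 380 298 386 [162. 107.  74.]
0.68 [614. 164.] 577 639 114 206 [115.  61. 139.]
0.64 [479. 248.] 439 522 187 316 [98. 62. 46.]
```

```bash
python3 -m jog '[{"claw":140,"travel":[0,-0.02,0],"turn":-0.004},{"claw":140,"travel":[-0.002,-0.037,0],"turn":-0.003},{"claw":140,"travel":[-0.002,-0.04,0],"turn":0},{"claw":140,"travel":[-0.002,-0.04,0],"turn":0},{"claw":140,"travel":[-0.002,-0.04,0],"turn":0},{"claw":140,"travel":[-0.002,-0.04,0],"turn":0},{"claw":140,"travel":[-0.002,-0.04,0],"turn":0},{"claw":140,"travel":[-0.002,-0.04,0],"turn":0}]'
python3 -m jog '[{"claw":140,"travel":[-0.002,-0.04,0],"turn":0},{"claw":140,"travel":[-0.002,-0.04,0],"turn":0},{"claw":140,"travel":[0,-0.04,0],"turn":0},{"claw":140,"travel":[0,-0.024,0.01],"turn":0},{"claw":140,"travel":[0,0,0.02],"turn":0},{"claw":140,"travel":[0,0,0.02],"turn":0},{"claw":140,"travel":[0,0,0.01],"turn":0},{"claw":140,"travel":[0,0,0],"turn":0}]'
python3 -m jog '[{"claw":140,"travel":[0,0,0.007],"turn":0},{"claw":140,"travel":[0,0,0],"turn":0},{"claw":140,"travel":[0,0,0],"turn":0}]'
python3 - <<'E'
from h import *
print(tob()); go(*bay(2,-48),86.2,BY); im=snap('wrist','w23.png')
for r in env.regions_of('wrist','plaque_a'): 
    m=r['mask']; v,u=np.where(m); print(round(r['conf'],2),np.round(r['uv']),u.min(),u.max(),v.min(),v.max())
E
```

```text
time_s: 32.28
eef_pos: [512.7, -95.9, 159.2]
tool_rot: [-0.063, -3.137, 0.0]
ft_force: [0.3, -0.6, -1.2]
grip_width: 48.6
time_s: 32.95
eef_pos: [509.7, -237.6, 96.9]
tool_rot: [-0.064, -3.132, -0.003]
ft_force: [-0.5, -0.6, -0.5]
grip_width: 48.8
time_s: 33.2
eef_pos: [512.9, -237.8, 94.2]
tool_rot: [0.062, 3.141, -0.0]
ft_force: [0.3, -0.3, -0.2]
grip_width: 48.5
(array([-50.13546419, -42.8495096 ]), np.float64(94.18258439699616))
turn 0.001 travel mm x -2.1 y 0.3 z 8.0  (cur yaw -2.25 tilt [ 0. -0. -1.])
0.93 [311. 335.] 250 378 298 386
0.74 [590. 327.] 541 639 263 399
0.58 [462. 301.] 417 510 265 353
```

Down 8, forward to about -28.

```bash
python3 -m jog '[{"claw":140,"travel":[0,0,0.008],"turn":0},{"claw":140,"travel":[0,0,0],"turn":0},{"claw":140,"travel":[-0.006,0,0],"turn":0},{"claw":140,"travel":[-0.006,0,0],"turn":0},{"claw":140,"travel":[-0.005,0,0],"turn":0},{"claw":140,"travel":[0,0,0],"turn":0},{"claw":140,"travel":[0,0,0],"turn":0}]'
python3 - <<'E'
from h import *
print(tob(),env.state()['ft_force'].round(1))
E
python3 -m jog '[{"claw":140,"travel":[-0.003,0,0],"turn":0},{"claw":140,"travel":[-0.0025,0,0],"turn":0},{"claw":140,"travel":[0,0,0],"turn":0},{"claw":140,"travel":[0,0,0],"turn":0}]'
python3 - <<'E'
from h import *
print(tob(),env.state()['ft_force'].round(1)); im=snap('wrist','w24.png'); g=im.astype(int); print([(v,*map(int,g[v,315])) for v in range(374,420,3)])
E
```

```text
time_s: 33.88
eef_pos: [530.5, -238.9, 85.8]
tool_rot: [0.063, 3.139, -0.0]
ft_force: [-0.4, 1.0, 1.1]
grip_width: 48.5
(array([-32.52089067, -43.19615307]), np.float64(85.79210305792952)) [-0.4  1.   1.1]
time_s: 34.22
eef_pos: [535.3, -239.0, 85.8]
tool_rot: [0.063, 3.14, -0.0]
ft_force: [-0.5, -0.6, -0.2]
grip_width: 48.5
(array([-27.66195285, -43.19404026]), np.float64(85.80895788378868)) [-0.5 -0.6 -0.2]
[(374, 174, 114, 78), (377, 174, 116, 80), (380, 170, 114, 78), (383, 115, 78, 54), (386, 83, 73, 63), (389, 117, 115, 109), (392, 216, 214, 205), (395, 223, 220, 214), (398, 226, 222, 216), (401, 223, 221, 213), (404, 224, 221, 214), (407, 222, 219, 213), (410, 221, 217, 211), (413, 224, 221, 214), (416, 180, 176, 168), (419, 34, 34, 32)]
```

```bash
python3 -m jog '[{"claw":140,"travel":[-0.0012,0,0],"turn":0},{"claw":140,"travel":[0.002,0,0.004],"turn":0},{"claw":140,"travel":[0.002,0,0.004],"turn":0},{"claw":140,"travel":[0.0018,0,0.004],"turn":0},{"claw":140,"travel":[0.0015,0,0.004],"turn":0},{"claw":140,"travel":[0.0012,0,0.004],"turn":0},{"claw":140,"travel":[0,0,0],"turn":0},{"claw":140,"travel":[0,0,0],"turn":0}]' 20
python3 - <<'E'
from h import *
print(tob(),env.state()['ft_force'].round(1))
E
python3 -m jog '[{"claw":140,"travel":[0.001,0,0.004],"turn":0},{"claw":140,"travel":[0.0008,0,0.004],"turn":0},{"claw":140,"travel":[0.0006,0,0.004],"turn":0},{"claw":140,"travel":[0.0004,0,0.004],"turn":0},{"claw":140,"travel":[0.0002,0,0.004],"turn":0},{"claw":140,"travel":[0,0,0],"turn":0},{"claw":140,"travel":[0,0,0],"turn":0}]' 20
python3 - <<'E'
from h import *
print(tob(),env.state()['ft_force'].round(1))
E
python3 -m jog '[{"claw":140,"travel":[0.0002,0,0.004],"turn":0},{"claw":140,"travel":[0,0,0.004],"turn":0},{"claw":140,"travel":[0,0,0.002],"turn":0},{"claw":140,"travel":[0,0,0.001],"turn":0},{"claw":140,"travel":[0,0,0],"turn":0},{"claw":140,"travel":[0,0,0],"turn":0}]' 20
python3 - <<'E'
from h import *
print(tob(),env.state()['ft_force'].round(1))
E
```

```text
time_s: 34.93
eef_pos: [526.9, -238.9, 65.9]
tool_rot: [-0.064, -3.14, -0.0]
ft_force: [-2.9, -1.1, 4.1]
grip_width: 48.3
(array([-36.1039541 , -43.41190786]), np.float64(65.86546531177241)) [-2.9 -1.1  4.1]
time_s: 35.52
eef_pos: [523.6, -238.5, 45.0]
tool_rot: [-0.063, -3.138, -0.001]
ft_force: [-4.9, -0.5, 3.0]
grip_width: 48.7
(array([-39.45120433, -43.10306615]), np.float64(45.03200920192457)) [-4.9 -0.5  3. ]
time_s: 36.02
eef_pos: [523.1, -238.5, 34.2]
tool_rot: [-0.064, -3.138, -0.001]
ft_force: [-6.8, -1.6, 2.9]
grip_width: 48.9
(array([-39.94703238, -43.13187687]), np.float64(34.205613872491455)) [-6.8 -1.6  2.9]
```

```bash
python3 -m jog '[{"claw":140,"travel":[0,0,0.001],"turn":0},{"claw":140,"travel":[0,0,0],"turn":0},{"claw":80,"travel":[0,0,0],"turn":0},{"claw":80,"travel":[0,0,0],"turn":0},{"claw":80,"travel":[0,0,0],"turn":0},{"claw":80,"travel":[0,0,-0.03],"turn":0},{"claw":80,"travel":[0,0,-0.04],"turn":0},{"claw":80,"travel":[0,0,-0.04],"turn":0}]' 20
python3 -m jog '[{"claw":80,"travel":[0,0.04,-0.02],"turn":0},{"claw":80,"travel":[0,0.04,0],"turn":0},{"claw":80,"travel":[0,0.04,0],"turn":0},{"claw":80,"travel":[0,0,0],"turn":0},{"claw":255,"travel":[0,0,0],"turn":0}]' 20
python3 - <<'E'
from h import *
print(tob()); c=cam('wrist'); im=snap('wrist','w25.png')
for r in env.regions_of('wrist','plaque_a'):
    m=r['mask']; v,u=np.where(m); print(round(r['conf'],2),np.round(r['uv']),u.min(),u.max(),v.min(),v.max())
for n in(2,3,4): print(n,[proj(c,[*(O+rot(BY)@[x,[0,-127.5,-42.5,42.5,127.5][n]+y]),37]).round(0)[0].tolist() for x,y in((-50,-25),(-50,25),(40,-25),(40,25))])
go(*(T0+rot(TY)@[32.5,92.7]),76,TY)
E
```

```text
time_s: 36.68
eef_pos: [524.6, -238.3, 144.0]
tool_rot: [-0.062, -3.139, -0.0]
ft_force: [1.7, 0.0, -0.9]
grip_width: 58.5
time_s: 37.1
eef_pos: [530.1, -119.3, 162.9]
tool_rot: [0.056, 3.139, 0.0]
ft_force: [-0.1, -0.1, 0.2]
grip_width: 47.8
(array([-37.64719737,  76.27687546]), np.float64(162.88770235958904))
0.92 [616.  16.] 590 639 0 34
0.89 [159. 267.] 118 197 213 328
0.57 [378. 258.] 348 419 215 329
0.56 [276. 266.] 233 302 213 331
2 [[117.0, 213.0], [184.0, 213.0], [135.0, 321.0], [195.0, 322.0]]
3 [[232.0, 213.0], [301.0, 213.0], [239.0, 323.0], [302.0, 323.0]]
4 [[350.0, 213.0], [419.0, 213.0], [346.0, 324.0], [409.0, 323.0]]
turn 0.007 travel mm x -22.1 y 447.3 z 86.4  (cur yaw -2.27 tilt [ 0.001 -0.    -1.   ])
```

```bash
python3 -m jog '[{"claw":255,"travel":[0,0.025,0],"turn":0.007},{"claw":255,"travel":[-0.002,0.04,0],"turn":0},{"claw":255,"travel":[-0.003,0.04,0],"turn":0},{"claw":255,"travel":[-0.003,0.04,0],"turn":0},{"claw":255,"travel":[-0.003,0.04,0],"turn":0},{"claw":255,"travel":[-0.003,0.04,0],"turn":0},{"claw":255,"travel":[-0.003,0.04,0],"turn":0},{"claw":255,"travel":[-0.003,0.04,0],"turn":0}]'
python3 -m jog '[{"claw":255,"travel":[-0.002,0.04,0],"turn":0},{"claw":255,"travel":[0,0.04,0],"turn":0},{"claw":255,"travel":[0,0.04,0],"turn":0},{"claw":255,"travel":[0,0.022,0.02],"turn":0},{"claw":255,"travel":[0,0,0.03],"turn":0},{"claw":255,"travel":[0,0,0.025],"turn":0},{"claw":255,"travel":[0,0,0.01],"turn":0},{"claw":255,"travel":[0,0,0],"turn":0}]'
python3 -m jog '[{"claw":255,"travel":[0,0,0],"turn":0},{"claw":255,"travel":[0,0,0],"turn":0}]'
python3 - <<'E'
from h import *
print(tot()); c=cam('wrist'); im=snap('wrist','w26.png')
for r in env.regions_of('wrist','plaque_a'):
    m=r['mask']; v,u=np.where(m); print(round(r['conf'],2),np.round(r['uv']),u.min(),u.max(),v.min(),v.max(),np.median(im[m],0))
print([proj(c,[*(T0+rot(TY)@[x,y]),45]).round(0)[0].tolist() for x,y in((-52.5,67.7),(-52.5,117.7),(40,68),(40,118))])
go(*(T0+rot(TY)@[32.5,92.7]),45,TY)
E
```

```text
time_s: 37.87
eef_pos: [564.2, 182.9, 162.1]
tool_rot: [0.078, 3.141, -0.0]
ft_force: [0.8, -0.1, -0.1]
grip_width: -0.2
time_s: 38.53
eef_pos: [571.3, 321.7, 73.7]
tool_rot: [-0.077, -3.135, 0.007]
ft_force: [-0.9, -0.3, -0.2]
grip_width: 0.2
time_s: 38.7
eef_pos: [573.7, 324.0, 79.2]
tool_rot: [0.075, 3.138, 0.003]
ft_force: [-0.2, 0.5, 0.9]
grip_width: -0.1
(array([33.86594491, 92.34860928]), np.float64(79.23028819972433))
0.93 [314. 190.] 255 371 94 306 [97. 63. 48.]
0.69 [570.  63.] 486 639 0 144 [131.  69. 158.]
[[254.0, 96.0], [371.0, 95.0], [264.0, 293.0], [364.0, 293.0]]
turn -0.001 travel mm x 1.0 y 0.1 z 34.6  (cur yaw -2.73 tilt [ 0.003  0.002 -1.   ])
```

```bash
python3 -m jog '[{"claw":255,"travel":[0.001,0,0.013],"turn":0},{"claw":255,"travel":[0,0,0.008],"turn":0},{"claw":255,"travel":[0,0,0.005],"turn":0},{"claw":255,"travel":[0,0,0.004],"turn":0},{"claw":255,"travel":[0,0,0.004],"turn":0},{"claw":255,"travel":[0,0,0],"turn":0},{"claw":255,"travel":[0,0,0],"turn":0}]'
python3 -m jog '[{"claw":255,"travel":[-0.002,0,0.002],"turn":0},{"claw":255,"travel":[-0.002,0,0.002],"turn":0},{"claw":255,"travel":[-0.002,0,0.0015],"turn":0},{"claw":255,"travel":[-0.002,0,0.0015],"turn":0},{"claw":255,"travel":[0,0,0],"turn":0},{"claw":255,"travel":[0,0,0],"turn":0}]'
python3 - <<'E'
from h import *
print(tot()); c=cam('wrist'); im=snap('wrist','w27.png')
for r in env.regions_of('wrist','plaque_a'):
    m=r['mask']; v,u=np.where(m); print(round(r['conf'],2),np.round(r['uv']),u.min(),u.max(),v.min(),v.max(),np.median(im[m],0))
print([proj(c,[*(T0+rot(TY)@[x,y]),z]).round(0)[0].tolist() for x,z in((-28.5,69.7),(-31.4,65.6)) for y in(68,118)])
E
python3 -m jog '[{"claw":255,"travel":[0,0,-0.036],"turn":0},{"claw":60,"travel":[0,0,-0.036],"turn":0},{"claw":60,"travel":[0.03,0,0],"turn":0},{"claw":60,"travel":[0.031,0,0],"turn":0},{"claw":60,"travel":[0,0,0.01],"turn":0},{"claw":60,"travel":[0,0,0.012],"turn":0},{"claw":60,"travel":[0,0,0],"turn":0},{"claw":60,"travel":[0,0,0],"turn":0}]' 40
python3 - <<'E'
from h import *
print(tot()); im=snap('wrist','w28.png')
for r in env.regions_of('wrist','plaque_a'):
    m=r['mask']; v,u=np.where(m); print(round(r['conf'],2),np.round(r['uv']),u.min(),u.max(),v.min(),v.max(),np.median(im[m],0))
E
```

```text
time_s: 39.38
eef_pos: [571.3, 324.2, 43.6]
tool_rot: [0.074, 3.14, 0.0]
ft_force: [1.2, -0.3, 0.9]
grip_width: -0.5
time_s: 39.88
eef_pos: [580.4, 324.2, 37.0]
tool_rot: [0.074, 3.138, 0.002]
ft_force: [4.4, 0.6, 3.3]
grip_width: -0.1
(array([40.51694852, 92.82658604]), np.float64(37.035870094646604))
0.7 [597.  57.] 531 639 0 136 [131.  69. 158.]
0.61 [312. 206.] 220 403 136 313 [91. 59. 45.]
[[217.0, 148.0], [407.0, 148.0], [220.0, 136.0], [404.0, 136.0]]
time_s: 40.65
eef_pos: [516.8, 325.7, 84.9]
tool_rot: [-0.074, -3.137, 0.005]
ft_force: [-0.8, 0.8, -0.1]
grip_width: 65.4
(array([-23.00413933,  91.4585626 ]), np.float64(84.93429581091644))
0.98 [312. 317.] 257 370 280 364 [97. 62. 46.]
0.86 [54. 25.] 0 128 0 55 [206. 201. 192.]
0.63 [568. 158.] 474 639 72 239 [79. 45. 94.]
```

```bash
python3 -m jog '[{"claw":60,"travel":[0,0,0.01],"turn":0},{"claw":60,"travel":[0,0,0.01],"turn":0},{"claw":60,"travel":[0,0,0.005],"turn":0},{"claw":60,"travel":[0,0,0],"turn":0},{"claw":140,"travel":[0,0,0],"turn":0},{"claw":140,"travel":[0,0,0],"turn":0},{"claw":140,"travel":[0,0,0],"turn":0},{"claw":140,"travel":[0,0,0],"turn":0}]' 40
python3 -m jog '[{"claw":140,"travel":[0,0,0],"turn":0}]' 40
python3 - <<'E'
from h import *
print(tot(),env.state()['ft_force'].round(1))
E
python3 -m jog '[{"claw":140,"travel":[0,0,-0.01],"turn":0},{"claw":140,"travel":[0,0,-0.02],"turn":0},{"claw":140,"travel":[0,0,-0.03],"turn":0},{"claw":140,"travel":[0,0,-0.04],"turn":0},{"claw":140,"travel":[0,0,0],"turn":0},{"claw":140,"travel":[0,0,0],"turn":0}]' 40
python3 - <<'E'
from h import *
print(tot()); go(*bay(1,-49),125,BY); im=snap('wrist','w29.png')
for r in env.regions_of('wrist','plaque_a')[:4]:
    m=r['mask']; v,u=np.where(m); print(round(r['conf'],2),np.round(r['uv']),u.min(),u.max(),v.min(),v.max(),np.median(im[m],0))
E
```

```text
time_s: 41.42
eef_pos: [518.2, 326.7, 61.7]
tool_rot: [0.074, 3.14, 0.001]
ft_force: [-0.6, -0.3, -0.6]
grip_width: 48.5
time_s: 41.5
eef_pos: [518.2, 326.7, 61.7]
tool_rot: [0.074, 3.14, 0.001]
ft_force: [0.6, -0.4, -0.4]
grip_width: 48.6
(array([-21.69833521,  92.47291134]), np.float64(61.65721274560206)) [ 0.6 -0.4 -0.4]
time_s: 42.0
eef_pos: [519.6, 327.9, 165.7]
tool_rot: [0.074, 3.135, 0.009]
ft_force: [-0.8, -0.8, -0.4]
grip_width: 48.2
(array([-20.4046447 ,  93.74284886]), np.float64(165.70202158431889))
turn -0.007 travel mm x -17.2 y -650.2 z 40.7  (cur yaw -2.69 tilt [ 0.006  0.006 -1.   ])
0.84 [315. 338.] 251 378 300 386 [94. 60. 44.]
0.83 [79. 31.] 0 173 0 73 [205. 201. 192.]
0.73 [500. 141.] 429 564 79 204 [78. 44. 92.]
```

```bash
python3 -m jog '[{"claw":140,"travel":[0,-0.02,0],"turn":-0.004},{"claw":140,"travel":[-0.001,-0.038,0],"turn":-0.003},{"claw":140,"travel":[-0.001,-0.04,0],"turn":0},{"claw":140,"travel":[-0.001,-0.04,0],"turn":0},{"claw":140,"travel":[-0.001,-0.04,0],"turn":0},{"claw":140,"travel":[-0.001,-0.04,0],"turn":0},{"claw":140,"travel":[-0.001,-0.04,0],"turn":0},{"claw":140,"travel":[-0.001,-0.04,0],"turn":0}]'
python3 -m jog '[{"claw":140,"travel":[-0.001,-0.04,0],"turn":0},{"claw":140,"travel":[-0.001,-0.04,0],"turn":0},{"claw":140,"travel":[-0.001,-0.04,0],"turn":0},{"claw":140,"travel":[-0.001,-0.04,0],"turn":0},{"claw":140,"travel":[-0.001,-0.04,0],"turn":0},{"claw":140,"travel":[-0.001,-0.04,0],"turn":0},{"claw":140,"travel":[-0.001,-0.04,0],"turn":0},{"claw":140,"travel":[-0.001,-0.035,0],"turn":0}]'
python3 -m jog '[{"claw":140,"travel":[0,-0.03,0],"turn":0},{"claw":140,"travel":[0,-0.007,0],"turn":0},{"claw":140,"travel":[0,0,0.02],"turn":0},{"claw":140,"travel":[0,0,0.02],"turn":0},{"claw":140,"travel":[0,0,0.01],"turn":0},{"claw":140,"travel":[0,0,0],"turn":0},{"claw":140,"travel":[0,0,0],"turn":0}]'
python3 - <<'E'
from h import *
print(tob()); go(*bay(1,-48),86.4,BY); im=snap('wrist','w30.png')
for r in env.regions_of('wrist','plaque_a'): 
    m=r['mask']; v,u=np.where(m); print(round(r['conf'],2),np.round(r['uv']),u.min(),u.max(),v.min(),v.max())
E
```

```text
time_s: 42.77
eef_pos: [511.6, 26.5, 160.3]
tool_rot: [-0.062, -3.138, 0.001]
ft_force: [1.0, -0.5, -0.3]
grip_width: 48.9
time_s: 43.43
eef_pos: [506.9, -288.7, 160.0]
tool_rot: [-0.064, -3.138, -0.001]
ft_force: [2.6, 0.1, -0.1]
grip_width: 48.8
time_s: 44.02
eef_pos: [506.5, -323.0, 110.7]
tool_rot: [-0.062, -3.139, -0.0]
ft_force: [-0.1, 0.3, 1.0]
grip_width: 48.8
(array([ -53.10193442, -128.26523147]), np.float64(110.74544536912997))
turn 0.001 travel mm x -5.1 y 0.8 z 24.3  (cur yaw -2.25 tilt [-0.002  0.    -1.   ])
0.95 [313. 337.] 251 378 301 387
0.88 [572. 318.] 526 622 259 387
0.66 [451. 298.] 410 495 259 352
0.57 [637. 367.] 632 639 350 380
```

```bash
python3 -m jog '[{"claw":140,"travel":[-0.005,0.0005,0.014],"turn":0},{"claw":140,"travel":[0,0,0.01],"turn":0},{"claw":140,"travel":[0,0,0],"turn":0},{"claw":140,"travel":[-0.006,0,0],"turn":0},{"claw":140,"travel":[-0.006,0,0],"turn":0},{"claw":140,"travel":[-0.003,0,0],"turn":0},{"claw":140,"travel":[0,0,0],"turn":0},{"claw":140,"travel":[0,0,0],"turn":0}]'
python3 - <<'E'
from h import *
print(tob(),env.state()['ft_force'].round(1))
E
python3 -m jog '[{"claw":140,"travel":[-0.003,0,0],"turn":0},{"claw":140,"travel":[-0.0025,0,0],"turn":0},{"claw":140,"travel":[0,0,0],"turn":0},{"claw":140,"travel":[0,0,0],"turn":0}]'
python3 - <<'E'
from h import *
print(tob(),env.state()['ft_force'].round(1)); im=snap('wrist','w31.png'); g=im.astype(int); print([(v,*map(int,g[v,315])) for v in range(374,420,3)])
E
```

```text
time_s: 44.78
eef_pos: [527.2, -323.8, 87.7]
tool_rot: [0.063, 3.14, -0.0]
ft_force: [-0.1, 0.7, 0.6]
grip_width: 48.5
(array([ -32.41853406, -128.23070879]), np.float64(87.71037675053027)) [-0.1  0.7  0.6]
time_s: 45.12
eef_pos: [532.4, -324.0, 87.4]
tool_rot: [0.063, 3.141, 0.0]
ft_force: [0.7, -0.2, -1.2]
grip_width: 48.3
(array([ -27.20080381, -128.22206044]), np.float64(87.40923402226606)) [ 0.7 -0.2 -1.2]
[(374, 95, 61, 44), (377, 94, 58, 44), (380, 94, 63, 46), (383, 57, 45, 41), (386, 91, 87, 85), (389, 183, 180, 171), (392, 208, 205, 195), (395, 211, 206, 197), (398, 206, 202, 193), (401, 210, 208, 199), (404, 215, 213, 210), (407, 211, 207, 201), (410, 212, 207, 201), (413, 210, 206, 200), (416, 170, 165, 154), (419, 29, 27, 32)]
```

```bash
python3 -m jog '[{"claw":140,"travel":[-0.0005,0,0.001],"turn":0},{"claw":140,"travel":[0.002,0,0.004],"turn":0},{"claw":140,"travel":[0.002,0,0.004],"turn":0},{"claw":140,"travel":[0.0018,0,0.004],"turn":0},{"claw":140,"travel":[0.0015,0,0.004],"turn":0},{"claw":140,"travel":[0.0012,0,0.004],"turn":0},{"claw":140,"travel":[0,0,0],"turn":0},{"claw":140,"travel":[0,0,0],"turn":0}]' 20
python3 - <<'E'
from h import *
print(tob(),env.state()['ft_force'].round(1))
E
python3 -m jog '[{"claw":140,"travel":[0.001,0,0.004],"turn":0},{"claw":140,"travel":[0.0008,0,0.004],"turn":0},{"claw":140,"travel":[0.0006,0,0.004],"turn":0},{"claw":140,"travel":[0.0004,0,0.004],"turn":0},{"claw":140,"travel":[0.0002,0,0.004],"turn":0},{"claw":140,"travel":[0,0,0],"turn":0},{"claw":140,"travel":[0,0,0],"turn":0}]' 20
python3 - <<'E'
from h import *
print(tob(),env.state()['ft_force'].round(1))
E
python3 -m jog '[{"claw":140,"travel":[0.0002,0,0.004],"turn":0},{"claw":140,"travel":[0,0,0.004],"turn":0},{"claw":140,"travel":[0,0,0.002],"turn":0},{"claw":140,"travel":[0,0,0.0015],"turn":0},{"claw":140,"travel":[0,0,0],"turn":0},{"claw":140,"travel":[0,0,0],"turn":0}]' 20
python3 - <<'E'
from h import *
print(tob(),env.state()['ft_force'].round(1))
E
```

```text
time_s: 45.83
eef_pos: [523.4, -323.9, 66.7]
tool_rot: [-0.064, -3.14, -0.0]
ft_force: [-3.9, -0.6, 4.5]
grip_width: 48.7
(array([ -36.13198008, -128.43675505]), np.float64(66.71231158672252)) [-3.9 -0.6  4.5]
time_s: 46.42
eef_pos: [520.3, -323.4, 45.7]
tool_rot: [-0.063, -3.138, -0.001]
ft_force: [-5.1, -0.5, 3.9]
grip_width: 48.3
(array([ -39.30363451, -128.04299102]), np.float64(45.716620267835424)) [-5.1 -0.5  3.9]
time_s: 46.92
eef_pos: [519.7, -323.3, 34.3]
tool_rot: [-0.064, -3.138, -0.002]
ft_force: [-5.5, -0.9, 2.8]
grip_width: 48.7
(array([ -39.87218201, -128.02896766]), np.float64(34.33904261848221)) [-5.5 -0.9  2.8]
```

```bash
python3 -m jog '[{"claw":140,"travel":[0,0,0.001],"turn":0},{"claw":140,"travel":[0,0,0],"turn":0},{"claw":80,"travel":[0,0,0],"turn":0},{"claw":80,"travel":[0,0,0],"turn":0},{"claw":80,"travel":[0,0,0],"turn":0},{"claw":80,"travel":[0,0,-0.03],"turn":0},{"claw":80,"travel":[0,0,-0.04],"turn":0},{"claw":80,"travel":[0,0,-0.04],"turn":0}]' 20
python3 -m jog '[{"claw":80,"travel":[0.03,0.03,-0.02],"turn":0},{"claw":40,"travel":[0.02,0.04,0],"turn":0},{"claw":0,"travel":[0,0.04,0],"turn":0},{"claw":0,"travel":[0,0.02,0],"turn":0},{"claw":0,"travel":[0,0,0],"turn":0}]' 20
python3 - <<'E'
from h import *
print(tob()); c=cam('wrist'); im=snap('wrist','w32.png')
for r in env.regions_of('wrist','plaque_a'):
    m=r['mask']; v,u=np.where(m); print(round(r['conf'],2),np.round(r['uv']),u.min(),u.max(),v.min(),v.max())
for n in(1,2,3,4): print(n,[proj(c,[*(O+rot(BY)@[x,[0,-127.5,-42.5,42.5,127.5][n]+y]),37]).round(0)[0].tolist() for x,y in((-50,-25),(-50,25),(40,-25),(40,25))])
go(466.4,-194,58,BY)
for r in env.regions_of('wrist','bar_lug'):
    m=r['mask']; v,u=np.where(m); print('lug',round(r['conf'],2),np.round(r['uv']),u.min(),u.max(),v.min(),v.max())
E
```

```text
time_s: 47.58
eef_pos: [521.1, -323.2, 144.0]
tool_rot: [-0.062, -3.139, -0.001]
ft_force: [1.2, -0.6, -0.0]
grip_width: 58.8
time_s: 48.0
eef_pos: [481.3, -194.7, 162.6]
tool_rot: [0.056, 3.138, 0.001]
ft_force: [-0.2, -0.2, 0.1]
grip_width: 85.2
(array([-83.45085862,  -1.09843333]), np.float64(162.56337793911217))
0.79 [368. 324.] 336 404 271 379
0.79 [146. 296.] 118 185 271 351
0.77 [258. 323.] 228 293 272 377
0.56 [486. 299.] 446 512 271 350
1 [[116.0, 271.0], [180.0, 271.0], [134.0, 368.0], [192.0, 370.0]]
2 [[225.0, 272.0], [291.0, 272.0], [233.0, 371.0], [293.0, 372.0]]
3 [[338.0, 272.0], [404.0, 272.0], [335.0, 372.0], [395.0, 371.0]]
4 [[449.0, 272.0], [512.0, 272.0], [436.0, 371.0], [493.0, 370.0]]
turn 0.002 travel mm x 15.4 y 2.5 z 104.1  (cur yaw -2.17 tilt [ 0.002 -0.    -1.   ])
lug 0.97 [317. 222.] 94 537 196 236
lug 0.71 [637. 309.] 629 639 284 324
lug 0.68 [485. 299.] 447 512 272 351
```

View pics/w32.png

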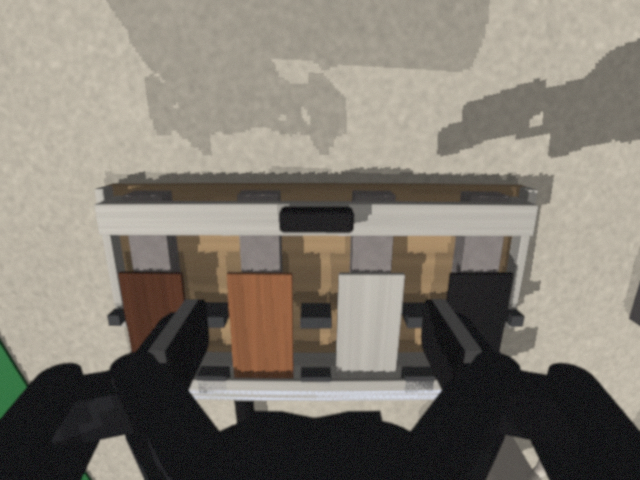

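```bash
python3 -m jog '[{"claw":0,"travel":[0.0155,0.0025,0.02],"turn":0},{"claw":0,"travel":[0,0,0.035],"turn":0},{"claw":0,"travel":[0,0,0.03],"turn":0},{"claw":0,"travel":[0,0,0.015],"turn":0},{"claw":0,"travel":[0,0,0.004],"turn":0},{"claw":0,"travel":[0,0,0],"turn":0},{"claw":0,"travel":[0,0,0],"turn":0}]' 60
python3 - <<'E'
from h import *
print(tob(),env.state()['ft_force'].round(1)); go(466.4,-193.5,57.8,BY)
E
python3 -m jog '[{"claw":160,"travel":[0,0,0],"turn":0},{"claw":160,"travel":[0,0,0],"turn":0},{"claw":160,"travel":[0,0,0],"turn":0},{"claw":160,"travel":[0,0,0],"turn":0},{"claw":160,"travel":[0,0,0],"turn":0},{"claw":160,"travel":[0,0,0],"turn":0}]' 60
python3 -m jog '[{"claw":160,"travel":[-0.004,0,0],"turn":0},{"claw":160,"travel":[-0.006,0,0],"turn":0},{"claw":160,"travel":[-0.006,0,0],"turn":0},{"claw":160,"travel":[-0.006,0,0],"turn":0},{"claw":160,"travel":[-0.006,0,0],"turn":0},{"claw":160,"travel":[-0.004,0,0],"turn":0},{"claw":160,"travel":[0,0,0],"turn":0},{"claw":160,"travel":[0,0,0],"turn":0}]' 60
python3 - <<'E'
from h import *
print(tob(),env.state()['ft_force'].round(1))
E
```

```text
time_s: 48.73
eef_pos: [466.3, -195.6, 58.2]
tool_rot: [0.064, 3.14, -0.001]
ft_force: [0.3, -1.1, -0.1]
grip_width: 85.3
(array([-98.33657909,  -2.51396756]), np.float64(58.1502384703904)) [ 0.3 -1.1 -0.1]
turn -0.001 travel mm x 0.0 y 2.1 z 0.4  (cur yaw -2.34 tilt [ 0.001 -0.    -1.   ])
time_s: 49.23
eef_pos: [466.7, -193.3, 59.6]
tool_rot: [0.063, 3.137, 0.002]
ft_force: [-1.4, 9.8, 8.1]
grip_width: 48.0
time_s: 49.9
eef_pos: [498.9, -194.6, 59.6]
tool_rot: [0.063, 3.137, 0.002]
ft_force: [0.3, 9.1, 6.7]
grip_width: 47.9
(array([-65.81620002,  -0.19714133]), np.float64(59.575228500733054)) [0.3 9.1 6.7]
```

```bash
python3 -m jog '[{"claw":160,"travel":[-0.002,0,0],"turn":0},{"claw":160,"travel":[-0.002,0,0],"turn":0},{"claw":160,"travel":[0,0,0],"turn":0}]' 60
python3 -m jog '[{"claw":160,"travel":[-0.002,0,0],"turn":0},{"claw":160,"travel":[0,0,0],"turn":0}]'
python3 -m jog '[{"claw":160,"travel":[-0.0015,0,0],"turn":0},{"claw":160,"travel":[0,0,0],"turn":0}]'
python3 -m jog '[{"claw":160,"travel":[-0.0015,0,0],"turn":0},{"claw":160,"travel":[0,0,0],"turn":0},{"claw":160,"travel":[0,0,0],"turn":0}]'
```

```text
time_s: 50.15
eef_pos: [502.2, -194.7, 59.6]
tool_rot: [0.063, 3.139, 0.003]
ft_force: [-1.7, 7.6, 8.6]
grip_width: 47.8
time_s: 50.32
eef_pos: [503.9, -194.7, 59.6]
tool_rot: [0.063, 3.139, 0.003]
ft_force: [-2.8, 9.0, 9.3]
grip_width: 47.9
time_s: 50.48
eef_pos: [504.1, -194.7, 59.5]
tool_rot: [-0.063, -3.14, -0.003]
ft_force: [-6.2, 9.0, 11.4]
grip_width: 47.6
time_s: 50.73
eef_pos: [504.2, -194.8, 59.6]
tool_rot: [-0.063, -3.137, -0.003]
ft_force: [-6.6, 9.0, 15.0]
grip_width: 47.6
```

```bash
python3 -m jog '[{"claw":160,"travel":[-0.0025,0,0],"turn":0},{"claw":160,"travel":[0,0,0],"turn":0},{"claw":160,"travel":[0,0,0],"turn":0}]'
python3 -m jog '[{"claw":160,"travel":[-0.0025,0,0],"turn":0},{"claw":160,"travel":[0,0,0],"turn":0},{"claw":160,"travel":[0,0,0],"turn":0}]'
python3 -m jog '[{"claw":160,"travel":[-0.0025,0,0],"turn":0},{"claw":160,"travel":[0,0,0],"turn":0},{"claw":160,"travel":[0,0,0],"turn":0}]'
```

```text
time_s: 50.98
eef_pos: [504.2, -194.8, 59.5]
tool_rot: [-0.064, -3.132, -0.004]
ft_force: [-12.2, 11.0, 19.4]
grip_width: 48.0
time_s: 51.23
eef_pos: [504.3, -194.8, 59.5]
tool_rot: [-0.064, -3.126, -0.005]
ft_force: [-15.7, 11.4, 24.0]
grip_width: 48.3
time_s: 51.48
eef_pos: [504.4, -194.8, 59.5]
tool_rot: [-0.065, -3.121, -0.005]
ft_force: [-21.2, 11.7, 27.2]
grip_width: 48.0
```

```bash
python3 -m jog '[{"claw":160,"travel":[0.004,0,0],"turn":0},{"claw":80,"travel":[0,0,0],"turn":0},{"claw":0,"travel":[0,0,0],"turn":0},{"claw":0,"travel":[0,0,0],"turn":0},{"claw":0,"travel":[0,0,0],"turn":0},{"claw":0,"travel":[0,0,-0.03],"turn":0},{"claw":0,"travel":[0,0,-0.04],"turn":0},{"claw":0,"travel":[0.02,0,-0.035],"turn":0}]' 20
python3 -m jog '[{"claw":0,"travel":[0.008,0,0],"turn":0},{"claw":0,"travel":[0,0,0],"turn":0},{"claw":0,"travel":[0,0,0],"turn":0},{"claw":0,"travel":[0,0,0],"turn":0}]'
python3 - <<'E'
from h import *
print(tob()); c=cam('wrist'); im=snap('wrist','w33.png')
for r in env.regions_of('wrist','plaque_a'):
    m=r['mask']; v,u=np.where(m); print(round(r['conf'],2),np.round(r['uv']),u.min(),u.max(),v.min(),v.max())
for n in(1,2,3,4): print(n,[proj(c,[*(O+rot(BY)@[x,[0,-127.5,-42.5,42.5,127.5][n]+y]),z]).round(0)[0].tolist() for x,y,z in((-45,-25,44),(-45,25,44),(-50,0,37))])
E
```

```text
time_s: 52.15
eef_pos: [493.0, -196.3, 164.0]
tool_rot: [0.061, 3.139, -0.003]
ft_force: [0.6, -0.5, 1.9]
grip_width: 85.5
time_s: 52.48
eef_pos: [481.7, -195.5, 161.5]
tool_rot: [-0.063, -3.139, -0.0]
ft_force: [0.1, -0.6, 0.5]
grip_width: 85.3
(array([-82.9605262 ,  -1.79631632]), np.float64(161.52067390322333))
0.95 [146. 304.] 119 187 283 350
0.7 [260. 327.] 229 294 285 379
0.67 [486. 307.] 447 513 282 352
0.59 [370. 333.] 337 405 284 380
1 [[113.0, 282.0], [178.0, 282.0], [148.0, 272.0]]
2 [[224.0, 283.0], [292.0, 283.0], [259.0, 273.0]]
3 [[339.0, 283.0], [407.0, 283.0], [372.0, 273.0]]
4 [[453.0, 282.0], [518.0, 282.0], [483.0, 272.0]]
```

View pics/w33.png

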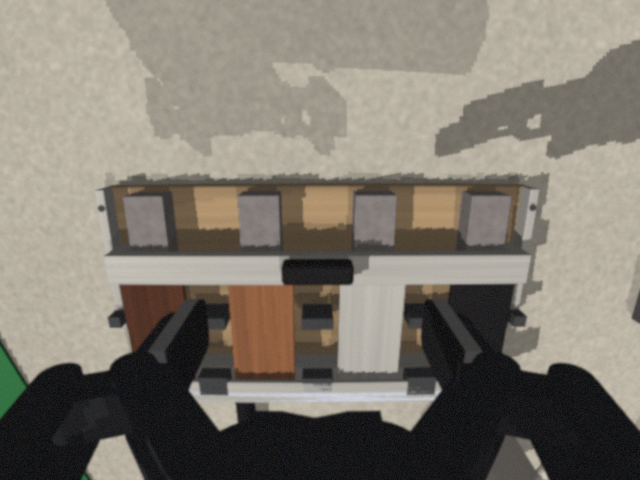

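Run:
```python
from h import *
env.grab_frame('top')
for t in ['mug','kraft_box','marker','bar_lug']: print(t,[(np.round(r['uv']),round(r['conf'],2)) for r in env.search_frame('top',t)][:2])
print(env.state()['time_s']); env.close_job()
```

```text
mug [(array([376., 153.]), 0.84), (array([244., 243.]), 0.62)]
kraft_box [(array([259., 146.]), 0.74)]
marker [(array([482., 171.]), 0.62)]
bar_lug []
52.8333
the job is handed in; nothing more can be done
```

The job is done and handed in at 52.8 s. All four plaques were there and are now clamped on the board, one to a bay.

- **Order:** I drew the clamp bar fully back against its stop. Each plaque was then tipped, lifted out by its near end, hooked under the rear lip and swung down flat. Dark wood is in bay 1, mid-brown wood in bay 2, aluminium in bay 3 and black plastic in bay 4. The purple plate and the larger aluminium plate were left alone.
- **Clamp:** The bar met the plaques at about joint 0.0124. I pressed it on to about 21 N, at joint 0.012, and let go. Joint values are worked out from how far the arm moved from the back stop.
- **Last checks:** In the final wrist picture all four plaques lie under the lip with the bar's nose over their near edges. The nose is at image row 283, where it should be for 0.012. Before clamping, each plaque's near edge was within 1–2 px of its home row.
- **Mug, box and marker:** In the top view the mug and marker are within 1 px of their start. The box reading moved by about (4, 5) px; the arm was never near it, so I take that as detection scatter, but I did not look closer.
- **Readings that failed or disagreed:** The network found no bar lug in the last top view. While hooking, the board seemed about 2 mm farther away than my first estimate; this made no difference to the placing.

I viewed 16 pictures, two over the budget.

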